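# Recharge the drawer of a fish-tank trickle filter

## Robot

A 6-joint arm with a two-finger parallel gripper is mounted at the origin on the work surface. World frame = base frame: x ahead of the robot, y to its left, z up, the work surface at z = 0. Lengths are in mm, angles in rad, forces in N, time in s.
With the tool pointing down it reaches from about 300 to 875 mm from the base axis. Payload 6.4 kg.
Tool frame: the origin (TCP) lies on the centre line of the jaws, within the pads' length; the fingertips stand ctrl.tcp_to_tips ahead of it and the grasp point (between the pads) lies 2 mm behind it (ctrl.tcp_to_tips is the distance from the TCP to the fingertips, in mm); z points along the fingers, y is the line along which they close (so a half turn about z gives the same grasp; the last joint's range is limited). The gripper opens to 85 mm and grips with 20 to 120 N. Pads are 22 mm wide; open, the fingers measure 114 mm over their backs; the gripper's body (76 mm by 85 mm) begins 54 mm behind the grasp point. The pads swing forward as they close: fully open they stand 13 mm farther back than shut.
Start: joints at [-1.465, 0.181, 1.607, -0, 1.354, -0.206], TCP at [176.41, -547.285, 248.288] pointing down, gripper open.
Joint ranges: [-2.99, 2.99], [-0.89, 2.07], [0.3, 2.58], [-1.14, 4.28], [0, 2.63], [-3.12, 3.12]. Speed limits (rad/s): [2.57, 2.57, 3.01, 3.14, 3.14, 3.14].

## Interface

Orientations are given as a 3x3 rotation matrix whose columns are the frame's x, y, z axes.
In Python, from workcell import ctrl, vision gives the robot as it stands.
- The arm moves only by the tool play_rows, never from a script. Its arguments are lists of equal length, an entry for each row: "xyz": the shift along the tool's x, y, z each as a share of 500 mm, from -1 to 1, a list of three; "dr": the turn, a rotation vector about the tool's x, y, z each as a share of 30 degrees, from -1 to 1, a list of three; "claw": the closure, from 0 (fully open) to 1 (shut). In form: {"xyz": [[tx, ty, tz], ...], "dr": [[wx, wy, wz], ...], "claw": [claw, ...]}. A call has 1 to 12 rows; each row is the pose to reach, as a shift and turn from the pose commanded when the call began, along the tool's axes at that moment; what a row does not reach only later rows make up. A row lasts 1/12 s, in which the tool goes at most 41.7 mm and 7.16 degrees, less where a joint would pass 70% of its speed; a pose out of reach is approached as far as the arm can. A call with a number of a shift or a turn outside -1 to 1 is refused whole. A call with a gripper value outside its range is refused whole. The fingers move at their own pace and stop on an object; "grip_force" is the grip in N (left out, the last holds). Time passes only in rows, so rows that repeat a pose let the fingers close. It gives the time, the measured TCP pose, the force, the opening and the grip force at its end, in the units of the state.
- ctrl.read_state(): the state, without advancing time (a new reading comes with each control period).
- vision.capture(name): name is "scene" or "top" or "wrist"; returns a dict with "image" (400x640x3 uint8, red, green, blue), "mtx" (3x3 intrinsics, pixels), "origin" and "rotation" of the camera in the world. Camera axes: x right, y up, looking along -z (the intrinsics and any distortion apply to the point x, -y, -z); pixel columns grow to the right and rows downward; lengths in mm; the calibration is good to about 2 mm. A picture is of the moment at which its call begins. There is no depth.
- ctrl.job_done(): hands the job in; it is judged then, once.
The state is a dict: "time": time; "joint_positions": joint angles; "dq": joint speeds; "joint_efforts": joint torques, N m; "ee_pos": TCP position; "ee_rot": TCP orientation; "wrist_force": force on the tool from outside, world axes, zero at the start; "moment": the same for the moment, N m; "finger_gap": opening from 0.0 (shut) to 1.0 (fully open); "grip_force": force on a finger pad.
Only numpy, scipy, OpenCV 4.12 (cv2) and the standard library are available. Lean on these libraries where they do the work, as an engineer would, in place of code of your own. Each camera call takes 0.05 s, during which the arm holds its last target. There are 200 camera calls.

## Task

Recharge the clear trickle filter: turn the red wing knob a quarter turn anticlockwise to unlock the drawer, pull it right out, tip the blue bio-balls out of the orange jug into the drawer's left bay (blue floor, on the robot's left) and stand the empty jug upright on its black rubber mat again. Pick up any stray ball, lay all the white ceramic blocks in the right bay (yellow floor), then push the drawer fully home and only then turn the knob clockwise to its stop to lock it. Leave the other things on the bench where they are.

Things in the scene. Friction and masses are not known exactly. Their poses are not given: they have to be found in the camera images.
- filter: Trickle filter: clear acrylic box fixed to the bench, 235 mm deep (its x), 330 wide (its y), 105 high, blue edge trims, drip pipes on its roof up to 154 mm. Origin: on its underside, mid-width, 90 mm behind its front face. The drawer comes out of its -x side, which faces the robot; +y is left. A steel keeper hook (z 77 to 105) juts 42 mm forward, 18 to 36 mm right of the middle.
- drawer (a joint): Media drawer, sliding along the housing's x: m, 0 = fully home, 0.205 = right out at its stop (towards the robot). 3 N of friction and 15 N s/m of damping; it stays where it is left. Right out, its two open bays lie wholly in front of the housing. It can be pulled and pushed by its red wing knob.
- drawer_front (a point): Middle of the top edge of the drawer's grey front panel (314 mm wide, 10 thick, top 74 mm above the bench); moves with the drawer, axes as the housing. In front of it a grey block 41 mm deep and 100 wide, top at 70 mm, carries the latch. The other drawer walls and the divider are white, 6 to 8 mm thick, tops at 70 mm.
- ball_bay (a point): Centre of the floor of the drawer's left bay (blue floor, +y side), 18 mm above the bench; moves with the drawer, axes as the housing. The bay is 140 mm along x, 143 along y, 52 deep. Centre 78 mm behind (+x) and 74.5 mm left of drawer_front.
- block_bay (a point): Centre of the floor of the drawer's right bay (yellow floor, -y side), 18 mm above the bench; same size and axes as the left bay, 149 mm from it.
- latch (a joint): Quarter-turn latch on the drawer's front, upright spindle: rad, 0 = unlocked (wing lies across, along the housing's y), 1.57 = locked (wing along the housing's x). Grows clockwise seen from above; friction 0.06 N m; stays where left. Its tongue points at the housing unlocked, to the right (behind the keeper) locked. Beyond about 0.4 the drawer is barred from sliding out or home. Starts locked.
- latch_grip (a point): Grip point of the latch's red wing, on the spindle axis, 140 mm above the bench and 18 mm in front (-x) of drawer_front; turns with the wing (its y axis runs along the wing). The wing is 72 mm long, 14 thick and spans 118 to 152 mm above the bench, on a round black boss of 24 mm diameter.
- jug_mat: Round black rubber mat with a grey middle, for the jug, 170 mm across, 4 mm thick, fixed. Origin: centre of its underside.
- jug: Orange jug, about 0.22 kg, widening upward: outside diameter 108 mm at the foot, 144 at the rim, 115 high, wall 4, floor 5. Origin: centre of its underside, z up its axis. Upright handle strap on its -x side: 14 mm thick (y), 22 deep (x), from 33 to 103 mm up, 26 mm clear of the wall. Starts upright on its mat with the bio-balls in it, handle roughly towards the robot.
- jug_rim (a point): Centre of the jug's mouth, 115 mm up its axis; axes as the jug.
- jug_handle (a point): Middle of the jug's handle strap, 102 mm from the axis along its -x and 72 mm above its underside; axes as the jug.
- ball0: Blue ribbed plastic bio-ball, 36 mm in diameter, 18 g; origin at its centre. Starts in the jug; three to five are present (None from the start = absent).
- ball1: Blue ribbed plastic bio-ball, 36 mm in diameter, 18 g; origin at its centre. Starts in the jug; three to five are present (None from the start = absent).
- ball2: Blue ribbed plastic bio-ball, 36 mm in diameter, 18 g; origin at its centre. Starts in the jug; three to five are present (None from the start = absent).
- ball3: Blue ribbed plastic bio-ball, 36 mm in diameter, 18 g; origin at its centre. Starts in the jug; three to five are present (None from the start = absent).
- ball4: Blue ribbed plastic bio-ball, 36 mm in diameter, 18 g; origin at its centre. Starts in the jug; three to five are present (None from the start = absent).
- block0: White fluted ceramic filter block, 60 mm long (its x), 30 by 30 mm across, 0.11 kg; origin at its centre. Starts lying on the green mat (3 mm thick, right of the filter); two to four are present (None from the start = absent).
- block1: White fluted ceramic filter block, 60 mm long (its x), 30 by 30 mm across, 0.11 kg; origin at its centre. Starts lying on the green mat (3 mm thick, right of the filter); two to four are present (None from the start = absent).
- block2: White fluted ceramic filter block, 60 mm long (its x), 30 by 30 mm across, 0.11 kg; origin at its centre. Starts lying on the green mat (3 mm thick, right of the filter); two to four are present (None from the start = absent).
- block3: White fluted ceramic filter block, 60 mm long (its x), 30 by 30 mm across, 0.11 kg; origin at its centre. Starts lying on the green mat (3 mm thick, right of the filter); two to four are present (None from the start = absent).
- tube_rack: Bystander: blue sample tube rack, 85 by 120 mm, 56 mm high; origin: centre of its underside.
- jar: Bystander: pale specimen jar with a white lid, 60 mm across, 75 mm high; origin: centre of its underside.
- wash_bottle: Bystander: white bottle with a red cap, 60 mm across, 160 mm high; origin: centre of its underside.
- dish: Bystander: glass dish, 90 mm across, 18 mm high; origin: centre of its underside.
There are look-alikes about, which are no part of the job. Leave any brown, green or grey look-alike of the ball0 alone.

How it is judged:
By the outcome, as a careful person would: the job done as asked, in the order asked, and still so for the second after the job is handed in, with the robot touching nothing.
Of ball0, ball1, ball2, ball3, ball4 only 3 to 5 are there at a start; the rules pass over those that are not, and their reading is None.
Of block0, block1, block2, block3 only 2 to 4 are there at a start; the rules pass over those that are not, and their reading is None.
At some moment in a run one of block0, block1, block2, block3 may be knocked a few centimetres aside while the robot is not near it.
It also fails if it takes over 210 s, if anything falls off the work surface, if the arm or the gripper's body presses on something with over 40 N, if the wrist force passes 120 N, or if a joint passes its speed limit or range.

## Working session

There is one attempt and no reset: what is moved stays moved. The work goes in short steps, Python scripts to look and compute and a tool call to move; the robot and the scene stay as the last step left them, time stands still between calls to the robot, and variables do not carry over. Pictures are saved under pics/ and viewed, at most 14 in all, crops included, and the job is handed in when it is done.

Besides the shell and the picture viewer there is one more tool, called after ">>>" as name(argument=value, ...), one argument or row to a line, values as JSON. play_rows: Moves the arm, as the interface text tells. Shift numbers are shares of 500 mm and turn numbers shares of 30 degrees, none past 1 either way. Its arguments: {"type":"object","properties":{"xyz":{"type":"array","items":{"type":"array","items":{"type":"number"}}},"dr":{"type":"array","items":{"type":"array","items":{"type":"number"}}},"claw":{"type":"array","items":{"type":"number"}},"grip_force":{"type":"number"}},"required":["xyz","dr","claw"]}

```bash
ls; mkdir -p pics
python3 - <<'E'
from workcell import ctrl, vision
import cv2,numpy as np
print(ctrl.tcp_to_tips, ctrl.read_state())
for n in("scene","top"):
    c=vision.capture(n); cv2.imwrite(f"pics/{n}0.png",cv2.cvtColor(c["image"],cv2.COLOR_RGB2BGR))
    print(n,c["mtx"].tolist(),c["origin"],np.round(c["rotation"],3).tolist(), [k for k in c])
E
```

```text
pics
17.0 {'time': 0.0, 'joint_positions': array([-1.46529800e+00,  1.81552250e-01,  1.60803213e+00, -1.51757255e-05,
        1.35377778e+00, -2.06341481e-01]), 'dq': array([-2.74339624e-06, -1.39910692e-03,  2.52616381e-04, -2.91558894e-04,
       -3.89455106e-04, -2.58122618e-04]), 'joint_efforts': array([-5.84994687e-04, -4.44872332e+01, -3.51342952e+01, -2.85048909e-04,
        9.04477289e-03,  1.65903856e-05]), 'ee_pos': array([ 176.34845054, -546.7328537 ,  247.36616048]), 'ee_rot': array([[ 9.51769739e-01,  3.06813175e-01, -2.01070760e-04],
       [ 3.06813043e-01, -9.51768178e-01,  1.75810334e-03],
       [ 3.48036517e-04, -1.73500069e-03, -9.99998434e-01]]), 'wrist_force': array([-0.29550307, -0.01869955,  0.49560512]), 'moment': array([-0.0534789 , -0.04661269, -0.01272285]), 'grip_force': 0.0, 'finger_gap': 0.9951693268536327}
scene [[388.1613728378113, 0.0, 322.6057911428205], [0.0, 388.1613728378113, 203.4595841872418], [0.0, 0.0, 1.0]] [1325.10572392   65.49884698 1010.91198389] [[-0.051, -0.743, 0.667], [0.999, -0.042, 0.029], [0.006, 0.668, 0.744]] ['image', 'mtx', 'origin', 'rotation']
top [[401.7086215300255, 0.0, 322.2773305949958], [0.0, 401.7086215300255, 203.50314547733726], [0.0, 0.0, 1.0]] [ 319.42853961    2.6210424  1062.30355224] [[0.014, 0.979, -0.205], [-1.0, 0.013, -0.003], [0.0, 0.205, 0.979]] ['image', 'mtx', 'origin', 'rotation']
```

View pics/top0.png

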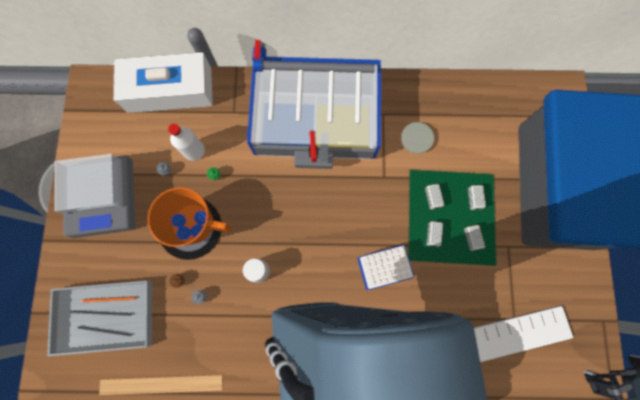

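View pics/scene0.png

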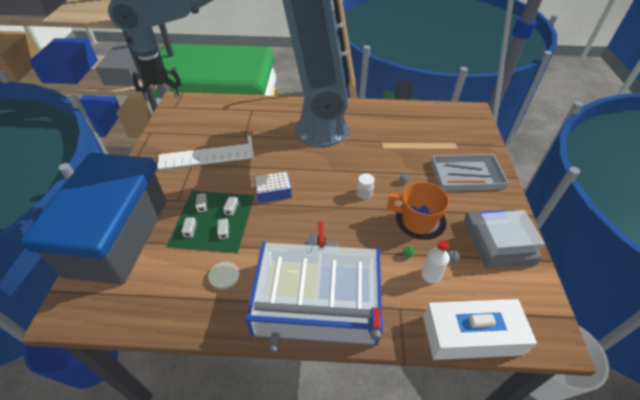

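```bash
cat > h.py <<'E'
from workcell import ctrl, vision
import cv2,numpy as np
def cap(n,save=None,crop=None,s=1):
    c=vision.capture(n); im=cv2.cvtColor(c["image"],cv2.COLOR_RGB2BGR); c["bgr"]=im; c["hsv"]=cv2.cvtColor(im,cv2.COLOR_BGR2HSV)
    if save:
        o=im
        if crop: x0,y0,x1,y1=crop; o=im[y0:y1,x0:x1]
        cv2.imwrite("pics/"+save,cv2.resize(o,None,fx=s,fy=s,interpolation=cv2.INTER_CUBIC))
    return c
def w(c,u,v,z):
    d=np.linalg.inv(c["mtx"])@[u,v,1]; d=np.array(c["rotation"])@[d[0],-d[1],-d[2]]
    o=np.array(c["origin"]); return np.round(o+d*(z-o[2])/d[2],1)
def px(c,P):
    p=np.array(c["rotation"]).T@(np.array(P)-c["origin"]); q=c["mtx"]@[p[0],-p[1],-p[2]]; return np.round(q[:2]/q[2],1)
def blobs(c,lo,hi,roi=(0,0,640,400),amin=15):
    m=cv2.inRange(c["hsv"],np.array(lo),np.array(hi)); k=np.zeros_like(m); x0,y0,x1,y1=roi; k[y0:y1,x0:x1]=m[y0:y1,x0:x1]
    out=[]
    for t in cv2.findContours(k,cv2.RETR_EXTERNAL,cv2.CHAIN_APPROX_NONE)[0]:
        if cv2.contourArea(t)>=amin:
            r=cv2.minAreaRect(t); out.append((t,r))
    return out
E
python3 - <<'E'
from h import *
c=cap("top","topcrop.png",(140,40,400,270),2.6)
s=cap("scene","scrop.png",(240,170,480,350),3.2)
for n,cc,roi in(("top",c,(400,165,500,270)),("scene",s,(165,185,260,255))):
    for t,r in blobs(cc,(0,0,120),(179,70,255),roi): print(n,np.round(r[0],1),np.round(r[1],1),round(r[2]),w(cc,*r[0],33 if n=="top" else 25))
    for t,r in blobs(cc,(0,150,90),(8,255,255)):print(n,"red",np.round(r[0],1),np.round(r[1],1),round(r[2]),w(cc,*r[0],140))
E
```

```text
top [405. 257.] [10. 24.] 0 [ 398.8 -207.1   33. ]
top [472.8 236.9] [23.2 15.3] 81 [ 452.6 -383.2   33. ]
top [434.4 233.4] [14.6 24.6] 6 [ 460.3 -284.5   33. ]
top [476.2 196.6] [24.1 15.6] 83 [ 559.2 -398.7   33. ]
top [434.  195.8] [24.3 14.8] 77 [ 559.8 -287.8   33. ]
top red [313. 146.] [ 6. 30.] 0 [654.5  29.5 140. ]
top red [173.5 128.5] [11. 11.] 90 [694.9 370.8 140. ]
top red [257.  48.] [16.  4.] 90 [916.  177.3 140. ]
scene [222.5 227.5] [19. 11.] 90 [ 563.2 -290.7   25. ]
scene [188.9 225.7] [12.9 19.4] 14 [ 562.  -400.5   25. ]
scene [231.  204.5] [12.1 17.9] 27 [ 463.2 -284.    25. ]
scene [201.  202.5] [15. 10.] 90 [ 459.8 -387.9   25. ]
scene [257.  188.5] [7. 4.] 90 [ 383.1 -208.2   25. ]
scene red [376.  317.5] [17.  2.] 90 [902.4 177.  140. ]
scene red [443.5 244.5] [ 9. 11.] 90 [677.5 372.  140. ]
scene red [321. 233.] [24.  4.] 90 [656.3  32.3 140. ]
```

View pics/topcrop.png

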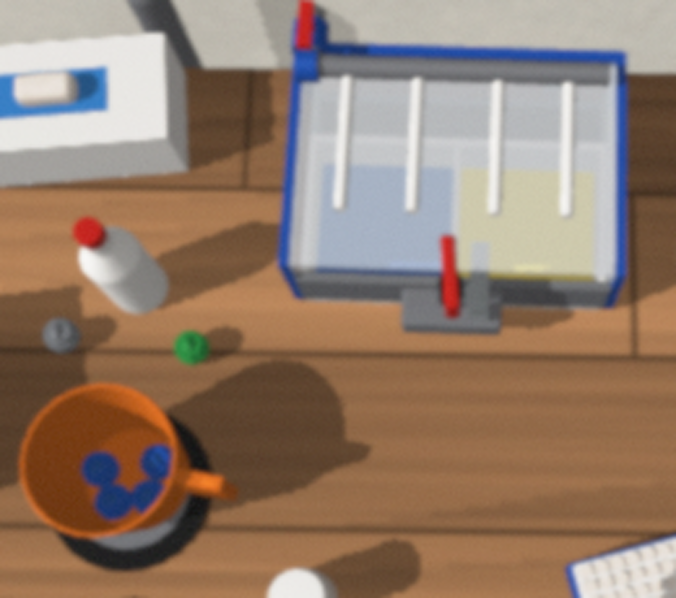

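View pics/scrop.png

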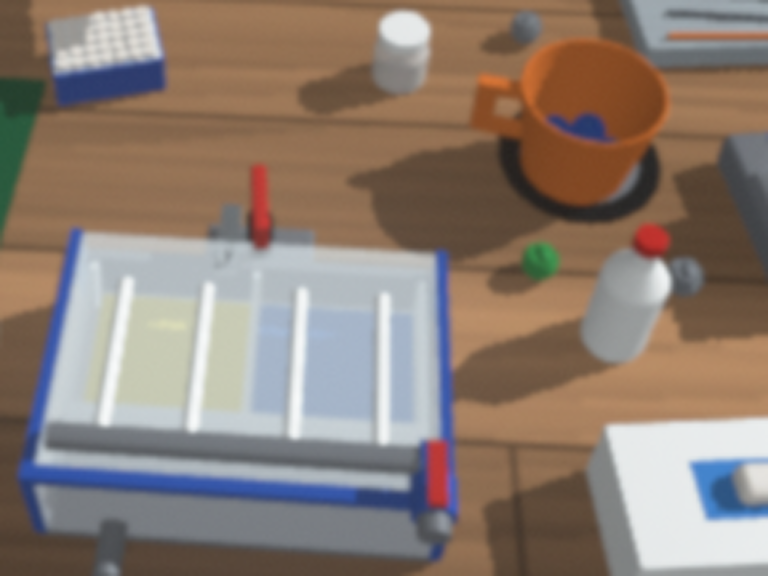

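Run:
```python
from h import *
from scipy.optimize import least_squares as LS
c=cap("top");s=cap("scene")
# filter corners (local x,y,z) front x=-90 back 145
obs=[(c,(254.6,154.2),(-90,165,0)),(c,(376.2,157.3),(-90,-165,0)),(c,(248.8,143.1),(-90,165,105)),(c,(379.2,148.0),(-90,-165,105)),(c,(380.4,60.4),(145,-165,105)),
(s,(264.4,242.5),(-90,-165,105)),(s,(377.5,249.7),(-90,165,105)),(s,(247.8,316),(145,-165,105)),(s,(252.5,335.6),(145,-165,0)),(c,(313,131),(-150,-0,152)),]
obs=obs[:-1]
def T(p,l): a=p[2]; return [p[0]+l[0]*np.cos(a)-l[1]*np.sin(a),p[1]+l[0]*np.sin(a)+l[1]*np.cos(a),l[2]]
f=lambda p:np.concatenate([px(cc,T(p,l))-np.array(o) for cc,o,l in obs])
def pxf(c,P):
    p=np.array(c["rotation"]).T@(np.array(P)-c["origin"]); q=c["mtx"]@[p[0],-p[1],-p[2]]; return q[:2]/q[2]
px=pxf
r=LS(f,[770,30,0.],x_scale=[10,10,.05]);print(r.x,np.round(f(r.x).reshape(-1,2),1).tolist())
# wing
for cc,n in((c,'top'),(s,'scene')):
    t=max((t for t,_ in blobs(cc,(0,150,90),(8,255,255),(300,120,330,250))),key=cv2.contourArea)[:,0]
    for z in (118,135,152): print(n,z,w(cc,*t[t[:,1].argmin()],z),w(cc,*t[t[:,1].argmax()],z))
# jug fit: orange rim
def silh(p,cc):
    a=np.linspace(0,2*np.pi,80); P=[]
    for rr,z in((54,4),(72,119)): P+=[pxf(cc,(p[0]+rr*np.cos(t),p[1]+rr*np.sin(t),z)) for t in a]
    for x,z in((70,107),(113,107),(113,37),(70,37)):
      for d in(-7,7): P.append(pxf(cc,(p[0]-x*np.cos(p[2])-d*np.sin(p[2]),p[1]-x*np.sin(p[2])+d*np.cos(p[2]),z)))
    P=np.array(P,np.float32); m=np.zeros((1600,2560),np.uint8)
    cv2.fillConvexPoly(m,np.int32(cv2.convexHull(P[:160])[:,0]*4),255); cv2.fillConvexPoly(m,np.int32(cv2.convexHull(P[160:])[:,0]*4),255)
    return cv2.resize(m,(640,400),interpolation=cv2.INTER_AREA)/255.
ms=[]
for cc,roi in((c,(140,180,240,260)),(s,(380,175,460,240))):
    m=np.zeros((400,640),np.uint8)
    for t,_ in blobs(cc,(4,140,60),(16,255,255),roi,50): 
        if cv2.contourArea(t)>400: cv2.drawContours(m,[t],-1,1,-1)
    ms.append(m); print(m.sum())
from scipy.optimize import minimize
g=lambda p:sum(abs(silh(p,cc)-m).sum() for cc,m in zip((c,s),ms))
p0=[w(c,180,217,119)[0],w(c,180,217,119)[1],1.3]
R=minimize(g,p0,method="Nelder-Mead",options=dict(initial_simplex=[p0]+[[p0[0]+12,p0[1],p0[2]],[p0[0],p0[1]+12,p0[2]],[p0[0],p0[1],p0[2]-.4]]))
print("jug",p0,R.x,R.fun,pxf(c,(R.x[0],R.x[1],119)))
# blocks
for t,r in blobs(c,(0,0,130),(179,70,255),(412,175,500,260),100): print(np.round(cv2.boxPoints(r),0).tolist())
```

```text
[ 7.62278165e+02  2.78166036e+01 -1.97512499e-02] [[0.1, 1.3], [-2.4, 2.0], [-0.9, -1.1], [-0.1, -1.8], [-0.9, 1.0], [-1.8, -1.1], [0.1, -1.3], [-1.7, 2.0], [-0.9, -0.0]]
top 118 [699.2  35.8 118. ] [623.7  29.4 118. ]
top 135 [692.4  35.2 135. ] [618.2  28.9 135. ]
top 152 [685.5  34.6 152. ] [612.7  28.5 152. ]
scene 118 [598.7  23.4 118. ] [681.9  33.7 118. ]
scene 135 [612.6  24.2 135. ] [694.1  34.3 135. ]
scene 152 [626.4  25.  152. ] [706.4  34.9 152. ]
3410
2200
jug [np.float64(479.7), np.float64(343.7), 1.3] [482.84534825 351.59898123   1.39051876] 294.07843137254895 [176.78890927 215.64464518]
[[426.0, 245.0], [429.0, 221.0], [442.0, 222.0], [440.0, 246.0]]
[[468.0, 185.0], [482.0, 184.0], [485.0, 208.0], [470.0, 209.0]]
[[424.0, 186.0], [438.0, 183.0], [444.0, 205.0], [430.0, 209.0]]
```

```bash
cat >> h.py <<'E'
from scipy.spatial.transform import Rotation as Ro
def Rd(yawdeg): # tool down, tool x at yaw
    a=np.radians(yawdeg); x=np.array([np.cos(a),np.sin(a),0]); z=np.array([0,0,-1.]); return np.column_stack([x,np.cross(z,x),z])
def go(*tg):
    """targets (x,y,z,yaw or R): print shares from the present pose"""
    s=ctrl.read_state(); p=s["ee_pos"];R=s["ee_rot"]
    print("t",round(s["time"],1),"p",np.round(p,1),"yaw",round(np.degrees(np.arctan2(R[1,0],R[0,0])),1),"gap",round(s["finger_gap"],3),"F",np.round(s["wrist_force"],1),"j",np.round(s["joint_positions"],2))
    for t in tg:
        Q=Rd(t[3]) if np.isscalar(t[3]) else t[3]
        print(t[:3],"xyz",np.round(R.T@(np.array(t[:3])-p)/500,4).tolist(),"dr",np.round(np.degrees(Ro.from_matrix(R.T@Q).as_rotvec())/30,3).tolist())
E
python3 -c "
from h import *
go((415,-258,240,10),(655,31,230,4),(655,31,160,4))"
```

```text
t 0.3 p [ 176.4 -547.1  248. ] yaw 17.9 gap 0.999 F [ 0.8 -0.5 -0.4] j [-1.47  0.18  1.61  0.    1.35 -0.21]
(415, -258, 240) xyz [0.6316, -0.4039, 0.0163] dr [-0.001, -0.0, 0.262]
(655, 31, 230) xyz [1.2657, -0.8068, 0.0366] dr [-0.001, -0.0, 0.462]
(655, 31, 160) xyz [1.2657, -0.8067, 0.1766] dr [-0.001, -0.0, 0.462]
```

>>> play_rows(
  xyz=[
    [0.632, -0.404, 0.016],
    [0.632, -0.404, 0.016],
    [0.632, -0.404, 0.016],
    [0.632, -0.404, 0.016],
    [0.632, -0.404, 0.016],
    [0.632, -0.404, 0.016],
    [0.632, -0.404, 0.016],
    [0.632, -0.404, 0.016],
    [0.632, -0.404, 0.016],
    [0.632, -0.404, 0.016],
    [0.632, -0.404, 0.016],
    [0.632, -0.404, 0.016],
  ],
  dr=[
    [0, 0, 0.26],
    [0, 0, 0.26],
    [0, 0, 0.26],
    [0, 0, 0.26],
    [0, 0, 0.26],
    [0, 0, 0.26],
    [0, 0, 0.26],
    [0, 0, 0.26],
    [0, 0, 0.26],
    [0, 0, 0.26],
    [0, 0, 0.26],
    [0, 0, 0.26],
  ],
  claw=[0, 0, 0, 0, 0, 0, 0, 0, 0, 0, 0, 0],
)

```text
time: 1.3
ee_pos: [415.1, -258.2, 240.3]
ee_rot: [[0.984, 0.176, -0.0], [0.176, -0.984, -0.0], [-0.0, 0.0, -1.0]]
wrist_force: [0.1, -0.7, -0.1]
finger_gap: 1.0
grip_force: 0.0
```

>>> play_rows(
  xyz=[
    [0.573, -0.486, 0.02],
    [0.573, -0.486, 0.02],
    [0.573, -0.486, 0.02],
    [0.573, -0.486, 0.02],
    [0.573, -0.486, 0.02],
    [0.573, -0.486, 0.02],
    [0.573, -0.486, 0.02],
    [0.573, -0.486, 0.02],
    [0.573, -0.486, 0.02],
    [0.573, -0.486, 0.02],
    [0.573, -0.486, 0.02],
    [0.573, -0.486, 0.02],
  ],
  dr=[
    [0, 0, 0.2],
    [0, 0, 0.2],
    [0, 0, 0.2],
    [0, 0, 0.2],
    [0, 0, 0.2],
    [0, 0, 0.2],
    [0, 0, 0.2],
    [0, 0, 0.2],
    [0, 0, 0.2],
    [0, 0, 0.2],
    [0, 0, 0.2],
    [0, 0, 0.2],
  ],
  claw=[0, 0, 0, 0, 0, 0, 0, 0, 0, 0, 0, 0],
)

```text
time: 2.3
ee_pos: [654.6, 29.2, 229.7]
ee_rot: [[0.998, 0.069, -0.001], [0.069, -0.998, -0.001], [-0.001, 0.0, -1.0]]
wrist_force: [-0.6, 0.3, 0.7]
finger_gap: 1.0
grip_force: 0.0
```

```bash
python3 -c "
from h import *
c=cap('wrist','w1.png')
print(c['origin'],np.round(c['rotation'],2).tolist())
go((655,31,140,4))
for t,r in blobs(c,(0,150,70),(8,255,255),amin=100)+blobs(c,(172,150,70),(179,255,255),amin=100):print(np.round(r[0]),np.round(r[1]),r[2],[w(c,*q,152) for q in cv2.boxPoints(r)])
"
```

```text
[730.73646868  34.12163614 355.9941565 ] [[0.07, 0.95, 0.3], [-1.0, 0.07, 0.02], [0.0, -0.3, 0.95]]
t 2.4 p [654.3  28.8 230. ] yaw 3.9 gap 1.004 F [-0.4 -0.4 -0.2] j [-0.14  0.37  1.41 -0.    1.36  1.37]
(655, 31, 140) xyz [0.0018, -0.0043, 0.1799] dr [0.001, 0.002, -0.003]
[318. 207.] [93. 19.] 89.0759506225586 [array([692.2,  40.6, 152. ]), array([693.3,  27.7, 152. ]), array([621.7,  21.2, 152. ]), array([620.4,  35.4, 152. ])]
```

View pics/w1.png

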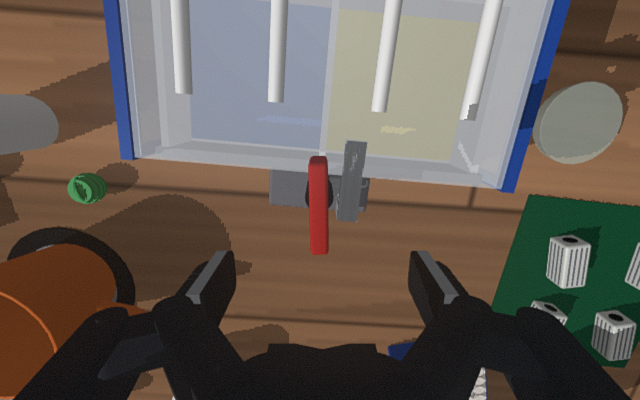

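>>> play_rows(
  xyz=[
    [0.006, -0.004, 0.06],
    [0.006, -0.004, 0.12],
    [0.006, -0.004, 0.176],
    [0.006, -0.004, 0.176],
    [0.006, -0.004, 0.176],
    [0.006, -0.004, 0.176],
    [0.006, -0.004, 0.176],
    [0.006, -0.004, 0.176],
    [0.006, -0.004, 0.176],
    [0.006, -0.004, 0.176],
    [0.006, -0.004, 0.176],
    [0.006, -0.004, 0.176],
  ],
  dr=[
    [0, 0, -0.02],
    [0, 0, -0.02],
    [0, 0, -0.02],
    [0, 0, -0.02],
    [0, 0, -0.02],
    [0, 0, -0.02],
    [0, 0, -0.02],
    [0, 0, -0.02],
    [0, 0, -0.02],
    [0, 0, -0.02],
    [0, 0, -0.02],
    [0, 0, -0.02],
  ],
  claw=[0, 0, 0, 0, 1, 1, 1, 1, 1, 1, 1, 1],
  grip_force=40,
)

```text
time: 3.35
ee_pos: [658.5, 32.2, 144.0]
ee_rot: [[0.997, 0.081, 0.002], [0.081, -0.997, -0.002], [0.002, 0.002, -1.0]]
wrist_force: [-2.3, -5.3, 5.5]
finger_gap: 0.157
grip_force: 43.7
```

```bash
python3 -c "
from h import *
go((657,31,142,4))"
```

```text
t 3.4 p [658.5  32.2 144. ] yaw 4.7 gap 0.157 F [-2.3 -5.3  5.5] j [-0.13  0.46  1.46 -0.    1.21  1.36]
(657, 31, 142) xyz [-0.0033, 0.0022, 0.0039] dr [0.004, -0.004, 0.022]
```

>>> play_rows(
  xyz=[
    [-0.001, 0.002, 0.0],
    [-0.001, 0.002, 0.0],
    [-0.001, 0.002, 0.0],
    [-0.001, 0.002, 0.0],
    [-0.001, 0.002, 0.0],
    [-0.001, 0.002, 0.0],
  ],
  dr=[
    [0, 0, -0.17],
    [0, 0, -0.34],
    [0, 0, -0.51],
    [0, 0, -0.68],
    [0, 0, -0.85],
    [0, 0, -1.0],
  ],
  claw=[1, 1, 1, 1, 1, 1],
)

```text
time: 3.85
ee_pos: [658.0, 33.1, 143.9]
ee_rot: [[0.82, 0.572, 0.002], [0.572, -0.82, 0.001], [0.002, 0.0, -1.0]]
wrist_force: [-0.7, 2.0, 5.2]
finger_gap: 0.155
grip_force: 43.9
```

>>> play_rows(
  xyz=[
    [0, 0, 0],
    [0, 0, 0],
    [0, 0, 0],
    [0, 0, 0],
    [0, 0, 0],
    [0, 0, 0],
  ],
  dr=[
    [0, 0, -0.17],
    [0, 0, -0.34],
    [0, 0, -0.51],
    [0, 0, -0.68],
    [0, 0, -0.85],
    [0, 0, -1.0],
  ],
  claw=[1, 1, 1, 1, 1, 1],
)

```text
time: 4.35
ee_pos: [657.1, 33.9, 143.9]
ee_rot: [[0.423, 0.906, -0.0], [0.906, -0.423, 0.002], [0.002, -0.001, -1.0]]
wrist_force: [-5.2, 3.4, 8.5]
finger_gap: 0.155
grip_force: 44.3
```

>>> play_rows(
  xyz=[
    [0, 0, 0],
    [0, 0, 0],
    [0, 0, 0],
    [0, 0, 0],
    [0, 0, 0],
    [0, 0, 0],
    [0, 0, 0],
  ],
  dr=[
    [0, 0, -0.17],
    [0, 0, -0.34],
    [0, 0, -0.51],
    [0, 0, -0.68],
    [0, 0, -0.83],
    [0, 0, -0.83],
    [0, 0, -0.83],
  ],
  claw=[1, 1, 1, 1, 1, 1, 1],
)

```text
time: 4.93
ee_pos: [656.3, 34.0, 143.9]
ee_rot: [[0.008, 1.0, -0.002], [1.0, -0.008, 0.002], [0.002, -0.002, -1.0]]
wrist_force: [-8.7, 3.6, 11.2]
finger_gap: 0.154
grip_force: 44.9
```

```bash
python3 -c "
from h import *
print(ctrl.read_state()['moment'])
go((452,35,144,89),(448,35,144,89))"
```

```text
[ 0.74305433  1.5342965  -0.52543506]
t 4.9 p [656.3  34.  143.9] yaw 89.6 gap 0.154 F [-8.7  3.6 11.2] j [-0.13  0.46  1.47  0.    1.22 -0.12]
(452, 35, 144) xyz [-0.0011, -0.4085, 0.0007] dr [-0.004, -0.004, 0.019]
(448, 35, 144) xyz [-0.0012, -0.4165, 0.0007] dr [-0.004, -0.004, 0.019]
```

>>> play_rows(
  xyz=[
    [0, -0.035, 0],
    [0, -0.07, 0],
    [0.001, -0.105, 0],
    [0.001, -0.14, 0],
    [0.002, -0.175, 0],
    [0.002, -0.21, 0],
    [0.003, -0.245, 0],
    [0.003, -0.28, 0],
    [0.003, -0.315, 0],
    [0.004, -0.35, 0],
    [0.004, -0.385, 0],
    [0.004, -0.408, 0],
  ],
  dr=[
    [0, 0, 0],
    [0, 0, 0],
    [0, 0, 0],
    [0, 0, 0],
    [0, 0, 0],
    [0, 0, 0],
    [0, 0, 0],
    [0, 0, 0],
    [0, 0, 0],
    [0, 0, 0],
    [0, 0, 0],
    [0, 0, 0],
  ],
  claw=[1, 1, 1, 1, 1, 1, 1, 1, 1, 1, 1, 1],
)

```text
time: 5.93
ee_pos: [454.1, 37.7, 143.9]
ee_rot: [[0.009, 1.0, 0.005], [1.0, -0.009, 0.003], [0.003, 0.005, -1.0]]
wrist_force: [5.1, 9.1, 4.5]
finger_gap: 0.155
grip_force: 43.8
```

>>> play_rows(
  xyz=[
    [0, -0.002, 0],
    [0, -0.004, 0],
    [0, -0.004, 0],
  ],
  dr=[
    [0, 0, 0],
    [0, 0, 0],
    [0, 0, 0],
  ],
  claw=[1, 1, 1],
)

```text
time: 6.18
ee_pos: [452.0, 37.8, 143.9]
ee_rot: [[0.009, 1.0, 0.003], [1.0, -0.009, 0.004], [0.004, 0.003, -1.0]]
wrist_force: [-0.8, 8.0, 8.4]
finger_gap: 0.154
grip_force: 44.7
```

```bash
python3 -c "
from h import *
go((450,35,144,89))"
```

```text
t 6.2 p [452.   37.8 143.9] yaw 89.5 gap 0.154 F [-0.8  8.   8.4] j [-0.18  0.03  2.    0.    1.11 -0.18]
(450, 35, 144) xyz [-0.0057, -0.004, -0.0003] dr [0.006, -0.007, 0.017]
```

>>> play_rows(
  xyz=[
    [0.001, -0.004, 0],
    [0.002, -0.008, 0],
    [0.002, -0.008, 0],
  ],
  dr=[
    [0, 0, 0],
    [0, 0, 0],
    [0, 0, 0],
  ],
  claw=[1, 1, 1],
)

```text
time: 6.43
ee_pos: [450.5, 38.0, 144.0]
ee_rot: [[0.009, 1.0, 0.009], [1.0, -0.009, 0.002], [0.002, 0.009, -1.0]]
wrist_force: [10.7, 5.1, -2.4]
finger_gap: 0.154
grip_force: 43.0
```

>>> play_rows(
  xyz=[
    [0.001, -0.004, 0],
    [0.001, -0.004, 0],
    [0.001, -0.004, 0],
  ],
  dr=[
    [0, 0, 0],
    [0, 0, 0],
    [0, 0, 0],
  ],
  claw=[1, 1, 1],
)

```text
time: 6.68
ee_pos: [450.2, 38.0, 144.0]
ee_rot: [[0.009, 1.0, 0.012], [1.0, -0.009, 0.001], [0.001, 0.012, -1.0]]
wrist_force: [18.8, 4.2, -9.6]
finger_gap: 0.157
grip_force: 42.0
```

>>> play_rows(
  xyz=[
    [0, 0, 0],
    [0, 0, 0],
    [0, 0, 0],
    [0, 0, 0],
    [0, 0, 0],
    [0, 0, -0.04],
    [0, 0, -0.1],
    [0, 0, -0.18],
    [0, 0, -0.26],
    [0, 0, -0.32],
    [0, 0, -0.32],
    [0, 0, -0.32],
  ],
  dr=[
    [0, 0, 0],
    [0, 0, 0],
    [0, 0, 0],
    [0, 0, 0],
    [0, 0, 0],
    [0, 0, 0],
    [0, 0, 0],
    [0, 0, 0],
    [0, 0, 0],
    [0, 0, 0],
    [0, 0, 0],
    [0, 0, 0],
  ],
  claw=[0, 0, 0, 0, 0, 0, 0, 0, 0, 0, 0, 0],
)

```text
time: 7.68
ee_pos: [446.2, 37.4, 304.3]
ee_rot: [[0.008, 1.0, 0.004], [1.0, -0.008, -0.001], [-0.001, 0.004, -1.0]]
wrist_force: [-0.2, 0.5, 0.1]
finger_gap: 1.002
grip_force: 0.0
```

```bash
cat > log.txt <<'E'
-1.46530,.18155,1.60803,0,1.35378,-.20634,176.35,-546.73,247.37
-.14,.37,1.41,0,1.36,1.37,654.3,28.8,230
-.13,.46,1.46,0,1.21,1.36,658.5,32.2,144
-.13,.46,1.47,0,1.22,-.12,656.3,34,143.9
-.18,.03,2.0,0,1.11,-.18,452,37.8,143.9
E
cat >> h.py <<'E'
def log():
    s=ctrl.read_state(); open("log.txt","a").write(",".join("%.5f"%v for v in [*s["joint_positions"],*s["ee_pos"]])+"\n")
E
python3 - <<'E'
from h import *
from scipy.optimize import least_squares as LS
go(); log()
D=np.loadtxt("log.txt",delimiter=",")
def f(p,full=False):
    L1,L2,a,h,d=p; o=[]
    for q in D:
        r=L1*np.sin(q[1])+L2*np.sin(q[1]+q[2])+a*np.cos(q[1]+q[2]); z=h+L1*np.cos(q[1])+L2*np.cos(q[1]+q[2])-a*np.sin(q[1]+q[2])
        o+=[r*np.cos(q[0])-d*np.sin(q[0])-q[6],r*np.sin(q[0])+d*np.cos(q[0])-q[7],z-q[8]]
    return np.array(o)
r=LS(f,[400,400,0,0,118]);print(r.x,np.round(f(r.x).reshape(-1,3),1))
r=LS(lambda p:f(np.insert(p,2,0)),[400,400,0,118]);print(r.x,np.round(f(np.insert(r.x,2,0)).reshape(-1,3),1))
E
```

```text
t 7.7 p [446.2  37.4 304.3] yaw 89.6 gap 1.002 F [-0.2  0.5  0.1] j [-0.18 -0.16  1.84 -0.    1.46 -0.18]
[435.46505333 514.72790226  82.49840712  10.69865797 118.26744002] [[ 0.6 -0.9 -0.6]
 [-0.3 -1.5 -0.9]
 [ 0.1  1.   3.3]
 [-0.2 -0.5 -1.2]
 [-0.   0.2 -0. ]
 [-0.3  0.5 -0.5]]
[418.85287416 494.73583969 -57.7542812  118.26744003] [[ 0.1  3.7 -0.5]
 [-8.6 -0.4  0. ]
 [ 2.2  0.7  4.3]
 [ 2.7 -0.9 -0.3]
 [17.9 -3.1 -2.3]
 [-8.6  2.1 -1.2]]
```

```bash
cat >> h.py <<'E'
def Rt(dyaw,pitch): # tool z horizontally at dyaw deg, pitch deg below level; y axis horizontal (to the right of d)
    a=np.radians(dyaw);b=np.radians(pitch); d=np.array([np.cos(a),np.sin(a),0]); z=d*np.cos(b)-np.array([0,0,np.sin(b)]); y=np.array([d[1],-d[0],0]); return np.column_stack([np.cross(y,z),y,z])
E
python3 -c "
from h import *
go((448,110,230,Rt(84,68)),(449.6,168,165,Rt(79.6,45)))"
```

```text
t 7.7 p [446.2  37.4 304.3] yaw 89.6 gap 1.002 F [-0.2  0.5  0.1] j [-0.18 -0.16  1.84 -0.    1.46 -0.18]
(448, 110, 230) xyz [0.1454, 0.0018, 0.1485] dr [-0.027, 0.734, 0.185]
(449.6, 168, 165) xyz [0.2615, 0.0035, 0.2784] dr [-0.122, 1.497, 0.318]
```

>>> play_rows(
  xyz=[
    [0.145, 0.002, 0.148],
    [0.145, 0.002, 0.148],
    [0.145, 0.002, 0.148],
    [0.145, 0.002, 0.148],
    [0.145, 0.002, 0.148],
    [0.145, 0.002, 0.148],
    [0.145, 0.002, 0.148],
  ],
  dr=[
    [-0.03, 0.73, 0.18],
    [-0.03, 0.73, 0.18],
    [-0.03, 0.73, 0.18],
    [-0.03, 0.73, 0.18],
    [-0.03, 0.73, 0.18],
    [-0.03, 0.73, 0.18],
    [-0.03, 0.73, 0.18],
  ],
  claw=[0, 0, 0, 0, 0, 0, 0],
)

```text
time: 8.27
ee_pos: [447.7, 109.4, 229.5]
ee_rot: [[0.095, 0.995, 0.038], [0.924, -0.102, 0.369], [0.371, -0.0, -0.929]]
wrist_force: [-0.6, 0.2, -0.4]
finger_gap: 1.001
grip_force: 0.0
```

Run:
```python
from h import *
log(); go((449.6,168,165,Rt(79.6,45)))
print(ctrl.read_state()["ee_rot"].round(3).tolist(), ctrl.read_state()["joint_positions"].round(4))
```

```text
t 8.3 p [447.7 109.4 229.5] yaw 84.1 gap 1.001 F [-0.6  0.2 -0.4] j [-0.28 -0.1   1.98  0.38  1.35 -0.28]
(449.6, 168, 165) xyz [0.0609, -0.0082, 0.1632] dr [-0.084, 0.775, 0.127]
[[0.095, 0.995, 0.038], [0.924, -0.102, 0.369], [0.371, -0.0, -0.929]] [-0.2778 -0.0984  1.9818  0.3837  1.345  -0.2789]
```

>>> play_rows(
  xyz=[
    [0.061, -0.008, 0.163],
    [0.061, -0.008, 0.163],
    [0.061, -0.008, 0.163],
    [0.061, -0.008, 0.163],
    [0.061, -0.008, 0.163],
    [0.061, -0.008, 0.163],
    [0.061, -0.008, 0.163],
  ],
  dr=[
    [-0.08, 0.78, 0.13],
    [-0.08, 0.78, 0.13],
    [-0.08, 0.78, 0.13],
    [-0.08, 0.78, 0.13],
    [-0.08, 0.78, 0.13],
    [-0.08, 0.78, 0.13],
    [-0.08, 0.78, 0.13],
  ],
  claw=[0, 0, 0, 0, 0, 0, 0],
)

```text
time: 8.85
ee_pos: [449.9, 168.4, 165.2]
ee_rot: [[0.128, 0.984, 0.126], [0.694, -0.18, 0.698], [0.709, -0.002, -0.705]]
wrist_force: [0.8, 0.8, -0.5]
finger_gap: 1.001
grip_force: 0.0
```

Run:
```python
from h import *
log(); go((464.6,251.3,80,Rt(79.6,45)))
c=cap("wrist","w2.png")
H=np.array([464.6,251.3,0]);d=np.array([np.cos(1.39),np.sin(1.39),0]);e=np.array([d[1],-d[0],0])
for r in(-11,11):
  for z in(37,107):
    for q in(-7,7): print(r,z,q,px(c,H+r*d+q*e+[0,0,z]))
from scipy.optimize import least_squares as LS
D=np.loadtxt("log.txt",delimiter=",")
def fk(q,p):
    L1,L2,a,h,L3,ds,dw,b=p
    P=Ro.from_euler("z",q[0]); A=Ro.from_euler("y",q[1]);B=Ro.from_euler("y",q[2]);C=Ro.from_euler("z",q[3]);E=Ro.from_euler("y",q[4])
    return np.array([0,0,h])+P.apply([0,ds,0]+A.apply([0,0,L1]+B.apply([a,0,L2]+C.apply([0,dw,0]+E.apply([b,0,L3])))))
f=lambda p:np.concatenate([fk(q,p)-q[6:9] for q in D])
for p0 in([435,515,82,200,200,118,0,0],[435,515,0,200,200,0,118,80]):
    r=LS(f,p0);print(np.round(r.x,1),np.round(f(r.x).reshape(-1,3),1).tolist())
```

```text
t 8.8 p [449.9 168.4 165.2] yaw 79.5 gap 1.001 F [ 0.8  0.8 -0.5] j [-0.39  0.07  2.13  0.81  1.27 -0.59]
(464.6, 251.3, 80) xyz [-0.0021, -0.0006, 0.2396] dr [-0.004, -0.005, -0.002]
-11 37 -7 [314.3 227.8]
-11 37 7 [328.6 227.8]
-11 107 -7 [312.2 193.9]
-11 107 7 [330.3 193.8]
11 37 -7 [314.5 207.5]
11 37 7 [328.4 207.5]
11 107 -7 [312.6 169.8]
11 107 7 [330.  169.8]
[437.6 519.   84.3 311.9 300.3 117.6   0.6   4.7] [[0.4, 0.2, -0.2], [0.1, -1.6, -0.6], [3.2, 0.5, 2.9], [-3.1, -0.2, -1.4], [-1.1, 0.3, -0.5], [0.1, 0.4, 0.3], [0.3, 0.1, -0.1], [0.6, -0.1, -0.3]]
[437.6 519.   84.3 311.9 300.3 117.6   0.6   4.7] [[0.4, 0.2, -0.2], [0.1, -1.6, -0.6], [3.2, 0.5, 2.9], [-3.1, -0.2, -1.4], [-1.1, 0.3, -0.5], [0.1, 0.4, 0.3], [0.3, 0.1, -0.1], [0.6, -0.1, -0.3]]
```

View pics/w2.png

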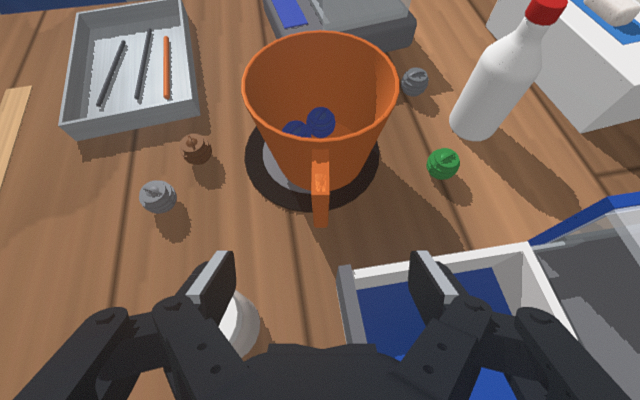

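```bash
cat >> h.py <<'E'
PP=dict(L1=437.6,L2=519.,a=84.3,h=311.9,L3=300.3,ds=118.2)
LO=np.array([-2.99,-.89,.3,-1.14,0,-3.12]);HI=np.array([2.99,2.07,2.58,4.28,2.63,3.12])
JC=np.pi/2
def fkR(q): return Ro.from_euler("z",q[0])*Ro.from_euler("y",q[1]+q[2])*Ro.from_euler("z",q[3])*Ro.from_euler("y",q[4])*Ro.from_euler("z",q[5]+JC)
def ik(P,R):
    """returns joints (or None), wrist, elbow"""
    W=np.array(P)-PP["L3"]*R[:,2]; rr=W[0]**2+W[1]**2-PP["ds"]**2
    if rr<0: return None
    r=np.sqrt(rr); j1=np.arctan2(W[1],W[0])-np.arctan2(PP["ds"],r); z=W[2]-PP["h"]
    F=np.hypot(PP["a"],PP["L2"]); g=np.arctan2(PP["a"],PP["L2"]); D=np.hypot(r,z); k=(D*D-PP["L1"]**2-F*F)/(2*PP["L1"]*F)
    if abs(k)>1: return None
    q3=np.arccos(k); j3=q3-g; j2=np.arctan2(r,z)-np.arctan2(F*np.sin(q3),PP["L1"]+F*np.cos(q3))
    M=(Ro.from_euler("z",j1)*Ro.from_euler("y",j2+j3)).inv()*Ro.from_matrix(R); b=M.as_euler("ZYZ")
    w=lambda t,lo:(t-lo)%(2*np.pi)+lo
    q=np.array([j1,j2,j3,w(b[0],-1.99),b[1],w(b[2]-JC,-np.pi)])
    E=Ro.from_euler("z",j1).apply([PP["L1"]*np.sin(j2),PP["ds"],PP["h"]+PP["L1"]*np.cos(j2)])
    return q,W,E
E
python3 - <<'E'
from h import *
s=ctrl.read_state();q=s["joint_positions"];print(np.round(fkR(q).as_matrix()-s["ee_rot"],2).tolist()); print(q.round(3),ik(s["ee_pos"],s["ee_rot"])[0].round(3))
print("knob",ik(s["ee_pos"],s["ee_rot"])[1])
print("grasp",[v.round(2) for v in ik((464.6,251.3,80),Rt(79.6,45))])
K=np.array([[450,38,z] for z in(75,152)])
def seg(a,b,c,d):
    t=np.linspace(0,1,40); A=a+(b-a)*t[:,None];B=c+(d-c)*t[:,None]; return np.min(np.linalg.norm(A[:,None]-B[None],axis=2))
bay=np.array([548,111,0.])
for sg in(1,-1):
  for psi in range(-180,180,10):
    d=np.array([np.cos(np.radians(psi)),np.sin(np.radians(psi)),0]); R0=Rt(psi,45); u0=np.array([0,0,1.])
    ok=True;out=[];H=None
    for th in(108,90,70,45,20,0):
        Q=Ro.from_rotvec(d*np.radians(sg*th)); R=Q.as_matrix()@R0; u=Q.apply(u0)
        if H is None:
            dn=np.array([0,0,-1.])-u*(-u[2]); dn/=np.linalg.norm(dn); lip=102*d+39*u+72*dn; uh=u*[1,1,0]/np.linalg.norm(u[:2])
            H=bay-25*uh+[0,0,100]-lip
        r=ik(H+[0,0,40*(th<100)],R)
        if r is None: ok=False;break
        j,W,E=r
        if (j<LO+.05).any() or (j>HI-.05).any(): ok=False;break
        J=H+102*d; cl=min(seg(H,W,*K)-20,seg(W,E,*K)-20, seg(J-76*u,J+39*u,*K)-20)
        out.append((th,j.round(2).tolist(),W.round(0).tolist(),round(cl)))
    if ok and out: print(sg,psi,H.round(0),out[0],out[-1], "mincl",min(o[3] for o in out),"jump",np.abs(np.diff([o[1] for o in out],axis=0)).max().round(1))
E
```

```text
[[0.0, 0.0, -0.0], [0.0, -0.0, -0.0], [-0.0, -0.0, -0.0]]
[-0.39   0.072  2.129  0.812  1.271 -0.595] [-0.389  0.057  2.138  0.811  1.274 -0.59 ]
knob [412.00107704 -40.95277795 377.04491723]
grasp [array([-0.18,  0.29,  2.11,  0.98,  1.02, -0.66]), array([426.27,  42.44, 292.34]), array([142.3 ,  94.21, 731.83])]
1 10 [441. 133. 181.] (108, [-0.8, 0.72, 2.31, 1.44, 1.81, 0.33], [267.0, -103.0, 115.0], 45) (0, [-0.1, -0.6, 2.48, 0.39, 0.52, 1.03], [232.0, 96.0, 433.0], 79) mincl 45 jump 0.5
1 20 [439. 114. 181.] (108, [-0.8, 0.72, 2.2, 1.28, 1.86, 0.44], [308.0, -149.0, 115.0], 26) (0, [-0.34, -0.64, 2.5, 0.71, 0.76, 0.48], [239.0, 41.0, 433.0], 62) mincl 26 jump 0.3
1 30 [440.  95. 181.] (108, [-0.78, 0.75, 2.07, 1.17, 1.93, 0.54], [357.0, -187.0, 115.0], 11) (0, [-0.53, -0.57, 2.47, 0.83, 0.97, 0.13], [256.0, -12.0, 433.0], 44) mincl 11 jump 0.3
1 40 [444.  76. 181.] (108, [-0.74, 0.78, 1.93, 1.07, 2.02, 0.61], [411.0, -215.0, 115.0], 2) (0, [-0.63, -0.44, 2.4, 0.86, 1.13, -0.13], [282.0, -61.0, 433.0], 28) mincl 2 jump 0.3
1 50 [452.  58. 181.] (108, [-0.69, 0.83, 1.78, 0.99, 2.12
[... 2600 characters left out ...]
33, 2.15, -2.54], [685.0, -215.0, 115.0], 106) (0, [-0.22, 0.8, 0.96, 0.38, 2.07, -1.03], [814.0, -61.0, 433.0], 141) mincl 106 jump 0.4
-1 150 [656.  95. 181.] (108, [-0.4, 1.13, 1.11, 1.3, 2.25, -2.47], [739.0, -187.0, 115.0], 106) (0, [-0.16, 0.86, 0.86, 0.31, 2.14, -1.13], [840.0, -12.0, 433.0], 140) mincl 106 jump 0.3
-1 160 [657. 114. 181.] (108, [-0.33, 1.2, 0.96, 1.28, 2.35, -2.41], [788.0, -149.0, 115.0], 106) (0, [-0.09, 0.91, 0.79, 0.23, 2.2, -1.25], [857.0, 41.0, 433.0], 137) mincl 106 jump 0.3
-1 170 [655. 133. 181.] (108, [-0.27, 1.26, 0.82, 1.27, 2.46, -2.35], [829.0, -103.0, 115.0], 105) (0, [-0.03, 0.94, 0.73, 0.13, 2.24, -1.38], [864.0, 96.0, 433.0], 134) mincl 105 jump 0.3
```

>>> play_rows(
  xyz=[
    [-0.002, 0, 0.05],
    [-0.002, 0, 0.1],
    [-0.002, 0, 0.15],
    [-0.002, 0, 0.2],
    [-0.002, 0, 0.24],
    [-0.002, 0, 0.24],
    [-0.002, 0, 0.24],
    [-0.002, 0, 0.24],
    [-0.002, 0, 0.24],
    [-0.002, 0, 0.24],
    [-0.002, 0, 0.24],
    [-0.002, 0, 0.24],
  ],
  dr=[
    [0, 0, 0],
    [0, 0, 0],
    [0, 0, 0],
    [0, 0, 0],
    [0, 0, 0],
    [0, 0, 0],
    [0, 0, 0],
    [0, 0, 0],
    [0, 0, 0],
    [0, 0, 0],
    [0, 0, 0],
    [0, 0, 0],
  ],
  claw=[0, 0, 0, 0, 0, 0, 1, 1, 1, 1, 1, 1],
  grip_force=80,
)

```text
time: 9.9
ee_pos: [464.1, 251.6, 79.6]
ee_rot: [[0.131, 0.983, 0.126], [0.691, -0.182, 0.7], [0.711, -0.004, -0.703]]
wrist_force: [-3.8, -1.7, 6.7]
finger_gap: 0.15
grip_force: 77.6
```

Run:
```python
from h import *
go((464.6,251.3,200,Rt(79.6,45)))
```

```text
t 9.9 p [464.1 251.6  79.6] yaw 79.3 gap 0.15 F [-3.8 -1.7  6.7] j [-0.18  0.3   2.11  0.98  1.02 -0.67]
(464.6, 251.3, 200) xyz [0.171, 0.0001, -0.1697] dr [-0.004, -0.01, -0.007]
```

>>> play_rows(
  xyz=[
    [0.014, 0, -0.014],
    [0.035, 0, -0.035],
    [0.06, 0, -0.06],
    [0.09, 0, -0.09],
    [0.12, 0, -0.12],
    [0.15, 0, -0.15],
    [0.18, 0, -0.18],
    [0.21, 0, -0.21],
    [0.235, 0, -0.235],
    [0.25, 0, -0.25],
    [0.255, 0, -0.255],
    [0.255, 0, -0.255],
  ],
  dr=[
    [0, 0, 0],
    [0, 0, 0],
    [0, 0, 0],
    [0, 0, 0],
    [0, 0, 0],
    [0, 0, 0],
    [0, 0, 0],
    [0, 0, 0],
    [0, 0, 0],
    [0, 0, 0],
    [0, 0, 0],
    [0, 0, 0],
  ],
  claw=[1, 1, 1, 1, 1, 1, 1, 1, 1, 1, 1, 1],
)

```text
time: 10.9
ee_pos: [464.4, 250.8, 259.7]
ee_rot: [[0.13, 0.984, 0.126], [0.692, -0.181, 0.699], [0.71, -0.004, -0.704]]
wrist_force: [0.3, -0.9, -3.1]
finger_gap: 0.155
grip_force: 78.1
```

```bash
cat >> h.py <<'E'
def pourR(psi,th): # R_final for sideways tip by th about -d
    d=np.array([np.cos(np.radians(psi)),np.sin(np.radians(psi)),0]); Q=Ro.from_rotvec(-d*np.radians(th)); return Q.as_matrix()@Rt(psi,45)
def pourH(psi,th,lipz,back=25,bay=(548,111)):
    d=np.array([np.cos(np.radians(psi)),np.sin(np.radians(psi)),0]); Q=Ro.from_rotvec(-d*np.radians(th)); u=Q.apply([0,0,1.])
    dn=np.array([0,0,-1.])+u*u[2]; dn/=np.linalg.norm(dn); uh=u*[1,1,0]/np.linalg.norm(u[:2])
    return np.array([*bay,0])-back*uh+[0,0,lipz]-(102*d+39*u+72*dn)
E
python3 - <<'E'
from h import *
H=pourH(95,102,110); print(H)
go((*(H[:2]),260,Rt(95,45)))
for th in(0,30,60,80,102): print(th,[v.round(2) for v in ik([H[0],H[1],H[2] if th>85 else 250],pourR(95,th))])
E
```

```text
[604.88466818  13.58714016 188.53518319]
t 10.9 p [464.4 250.8 259.7] yaw 79.4 gap 0.155 F [ 0.3 -0.9 -3.1] j [-0.19 -0.07  2.04  0.83  1.3  -0.29]
(np.float64(604.8846681782359), np.float64(13.587140164608087), 260) xyz [-0.2912, 0.3622, -0.2968] dr [0.359, -0.01, -0.368]
0 [array([-0.49,  0.42,  1.48,  0.64,  1.71, -0.64]), array([ 623.39, -197.95,  462.34]), array([214.35,  19.8 , 710.81])]
30 [array([-0.59,  0.26,  1.76,  0.89,  1.46, -1.17]), array([ 517.62, -207.2 ,  433.9 ]), array([160.23,  34.37, 734.52])]
60 [array([-0.7 ,  0.26,  1.96,  1.24,  1.41, -1.81]), array([ 440.2 , -213.98,  356.17]), array([160.69,  19.72, 735.29])]
80 [array([-0.74,  0.36,  2.02,  1.45,  1.51, -2.26]), array([ 415.07, -216.17,  286.87]), array([194.89, -16.94, 720.8 ])]
102 [array([-0.73,  0.71,  1.94,  1.6 ,  1.72, -2.8 ]), array([ 416.48, -216.05,  144.39]), array([ 291.92, -103.86,  642.75])]
```

>>> play_rows(
  xyz=[
    [-0.012, 0.015, -0.012],
    [-0.035, 0.044, -0.036],
    [-0.064, 0.08, -0.065],
    [-0.093, 0.116, -0.095],
    [-0.122, 0.152, -0.124],
    [-0.151, 0.188, -0.154],
    [-0.18, 0.224, -0.184],
    [-0.209, 0.26, -0.213],
    [-0.238, 0.296, -0.243],
    [-0.265, 0.33, -0.27],
    [-0.283, 0.352, -0.288],
    [-0.291, 0.362, -0.297],
  ],
  dr=[
    [0.01, 0, -0.01],
    [0.04, 0, -0.04],
    [0.07, 0, -0.07],
    [0.11, 0, -0.11],
    [0.14, 0, -0.14],
    [0.18, 0, -0.18],
    [0.22, 0, -0.22],
    [0.26, 0, -0.26],
    [0.3, -0.01, -0.3],
    [0.33, -0.01, -0.34],
    [0.35, -0.01, -0.36],
    [0.36, -0.01, -0.37],
  ],
  claw=[1, 1, 1, 1, 1, 1, 1, 1, 1, 1, 1, 1],
)

```text
time: 11.9
ee_pos: [605.7, 10.7, 256.8]
ee_rot: [[-0.059, 0.996, -0.063], [0.704, 0.086, 0.705], [0.708, -0.003, -0.706]]
wrist_force: [-0.6, 0.7, -3.4]
finger_gap: 0.152
grip_force: 78.3
```

Run:
```python
from h import *
p=(604.9,13.6,255)
go((*p,pourR(95,30)))
```

```text
t 11.9 p [605.7  10.7 256.8] yaw 94.8 gap 0.152 F [-0.6  0.7 -3.4] j [-0.49  0.43  1.45  0.64  1.72 -0.63]
(604.9, 13.6, 255) xyz [0.0016, -0.0012, 0.0067] dr [-0.709, -0.002, -0.713]
```

>>> play_rows(
  xyz=[
    [0.002, -0.001, 0.007],
    [0.002, -0.001, 0.007],
    [0.002, -0.001, 0.007],
    [0.002, -0.001, 0.007],
    [0.002, -0.001, 0.007],
    [0.002, -0.001, 0.007],
    [0.002, -0.001, 0.007],
    [0.002, -0.001, 0.007],
    [0.002, -0.001, 0.007],
    [0.002, -0.001, 0.007],
  ],
  dr=[
    [-0.08, 0, -0.08],
    [-0.18, 0, -0.18],
    [-0.28, 0, -0.28],
    [-0.38, 0, -0.38],
    [-0.48, 0, -0.48],
    [-0.58, 0, -0.58],
    [-0.68, 0, -0.68],
    [-0.78, 0, -0.78],
    [-0.86, 0, -0.86],
    [-0.88, 0, -0.88],
  ],
  claw=[1, 1, 1, 1, 1, 1, 1, 1, 1, 1],
)

```text
time: 12.73
ee_pos: [602.5, 17.4, 255.6]
ee_rot: [[-0.488, 0.793, 0.364], [0.665, 0.068, 0.744], [0.565, 0.605, -0.561]]
wrist_force: [0.4, 0.3, -2.7]
finger_gap: 0.151
grip_force: 78.4
```

>>> play_rows(
  xyz=[
    [0, 0, 0],
    [0, 0, 0],
    [0, 0, 0],
    [0, 0, 0],
    [0, 0, 0],
    [0, 0, 0],
    [0, 0, 0],
    [0, 0, 0],
    [0, 0, 0],
    [0, 0, 0],
  ],
  dr=[
    [-0.08, 0, -0.08],
    [-0.18, 0, -0.18],
    [-0.28, 0, -0.28],
    [-0.38, 0, -0.38],
    [-0.48, 0, -0.48],
    [-0.58, 0, -0.58],
    [-0.68, 0, -0.68],
    [-0.76, 0, -0.76],
    [-0.8, 0, -0.8],
    [-0.8, 0, -0.8],
  ],
  claw=[1, 1, 1, 1, 1, 1, 1, 1, 1, 1],
)

```text
time: 13.57
ee_pos: [603.4, 17.2, 255.9]
ee_rot: [[-0.729, 0.323, 0.604], [0.645, 0.026, 0.764], [0.231, 0.946, -0.227]]
wrist_force: [-0.5, -0.6, -3.5]
finger_gap: 0.151
grip_force: 78.7
```

Run:
```python
from h import *
go((604.9,13.6,189,pourR(95,72)),(604.9,13.6,189,pourR(95,102)))
c=cap("scene","s3.png",(160,100,520,340),2.2)
```

```text
t 13.6 p [603.4  17.2 255.9] yaw 138.5 gap 0.151 F [-0.5 -0.6 -3.5] j [-0.72  0.3   2.    1.36  1.46 -2.06]
(604.9, 13.6, 189) xyz [-0.0379, -0.1258, 0.0267] dr [-0.018, -0.004, -0.025]
(604.9, 13.6, 189) xyz [-0.0379, -0.1258, 0.0267] dr [-0.724, -0.003, -0.733]
```

View pics/s3.png

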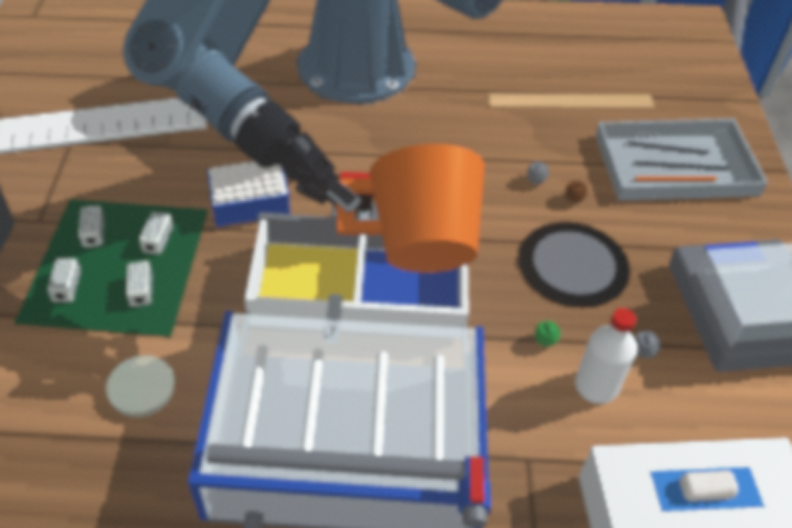

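>>> play_rows(
  xyz=[
    [-0.005, -0.018, 0.004],
    [-0.012, -0.04, 0.008],
    [-0.02, -0.066, 0.014],
    [-0.028, -0.092, 0.02],
    [-0.034, -0.114, 0.024],
    [-0.038, -0.126, 0.027],
    [-0.038, -0.126, 0.027],
    [-0.038, -0.126, 0.027],
    [-0.038, -0.126, 0.027],
    [-0.038, -0.126, 0.027],
    [-0.038, -0.126, 0.027],
    [-0.038, -0.126, 0.027],
  ],
  dr=[
    [0, 0, 0],
    [0, 0, 0],
    [0, 0, 0],
    [0, 0, 0],
    [-0.05, 0, -0.05],
    [-0.13, 0, -0.13],
    [-0.22, 0, -0.22],
    [-0.32, 0, -0.32],
    [-0.42, 0, -0.42],
    [-0.52, 0, -0.52],
    [-0.62, 0, -0.62],
    [-0.72, 0, -0.72],
  ],
  claw=[1, 1, 1, 1, 1, 1, 1, 1, 1, 1, 1, 1],
)

```text
time: 14.62
ee_pos: [606.2, 13.0, 190.0]
ee_rot: [[-0.751, -0.206, 0.627], [0.644, -0.018, 0.765], [-0.146, 0.978, 0.146]]
wrist_force: [0.1, 0.2, -3.1]
finger_gap: 0.15
grip_force: 79.0
```

>>> play_rows(
  xyz=[
    [0, 0, 0],
    [0, 0, 0],
    [0, 0, 0],
    [0, 0, 0],
    [0, 0, 0],
    [0, 0, 0],
    [0, 0, 0],
    [0, 0, 0],
    [0, 0, 0],
    [0, 0, 0],
  ],
  dr=[
    [0, 0, 0],
    [0, 0, 0],
    [-0.05, 0, -0.05],
    [-0.1, 0, -0.1],
    [-0.14, 0, -0.14],
    [-0.14, 0, -0.14],
    [-0.14, 0, -0.14],
    [-0.14, 0, -0.14],
    [-0.14, 0, -0.14],
    [-0.14, 0, -0.14],
  ],
  claw=[1, 1, 1, 1, 1, 1, 1, 1, 1, 1],
)

```text
time: 15.45
ee_pos: [605.9, 13.2, 190.9]
ee_rot: [[-0.733, -0.303, 0.609], [0.645, -0.027, 0.764], [-0.215, 0.953, 0.215]]
wrist_force: [0.1, -0.2, -3.2]
finger_gap: 0.152
grip_force: 78.9
```

Run:
```python
from h import *
go((604.9,13.6,200,pourR(95,72)),(604.9,13.6,255,pourR(95,72)))
c=cap("top","t4.png",(140,40,480,290),2.3)
```

```text
t 15.4 p [605.9  13.2 190.9] yaw 138.7 gap 0.152 F [ 0.1 -0.2 -3.2] j [-0.73  0.78  1.9   1.62  1.79 -2.89]
(604.9, 13.6, 200) xyz [-0.0019, 0.0179, 0.0034] dr [0.842, -0.002, 0.841]
(604.9, 13.6, 255) xyz [-0.0255, 0.1227, 0.0271] dr [0.842, -0.002, 0.841]
```

View pics/t4.png

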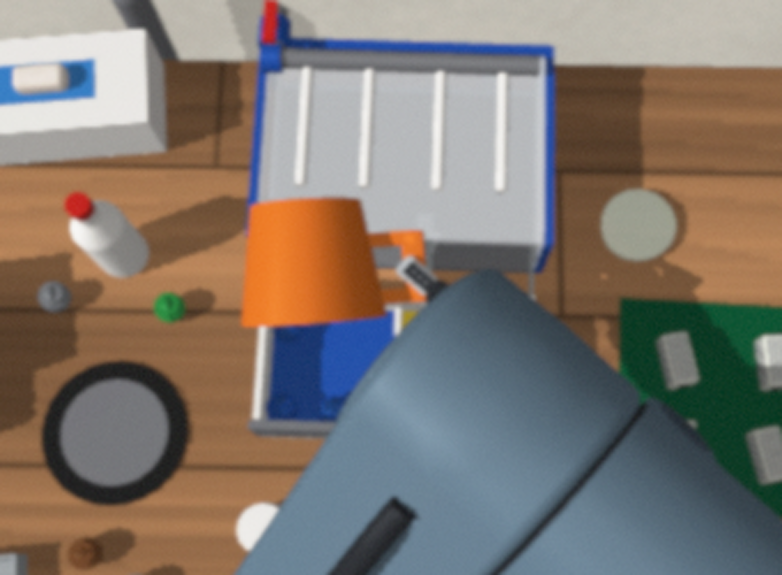

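Run:
```python
from h import *
a=[ctrl.read_state()["wrist_force"]]
c=cap("wrist");s=cap("scene")
i=c["bgr"]; j=cv2.resize(s["bgr"][150:300,230:430],(640,480),interpolation=cv2.INTER_CUBIC)
cv2.imwrite("pics/m5.png",np.hstack([cv2.resize(i,(480,300)),cv2.resize(j,(320,300))[:, :]]))
cv2.imwrite("pics/w5.png",i)
```

```text
(no output)
```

View pics/m5.png

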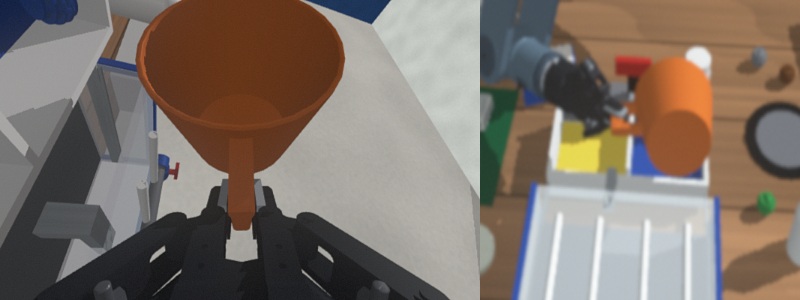

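>>> play_rows(
  xyz=[
    [-0.006, 0.03, 0.007],
    [-0.012, 0.06, 0.014],
    [-0.019, 0.09, 0.02],
    [-0.025, 0.122, 0.027],
    [-0.025, 0.122, 0.027],
    [-0.025, 0.122, 0.027],
    [-0.025, 0.122, 0.027],
    [-0.025, 0.122, 0.027],
    [-0.025, 0.122, 0.027],
    [-0.025, 0.122, 0.027],
    [-0.025, 0.122, 0.027],
    [-0.025, 0.122, 0.027],
  ],
  dr=[
    [0.02, 0, 0.02],
    [0.05, 0, 0.05],
    [0.1, 0, 0.1],
    [0.2, 0, 0.2],
    [0.3, 0, 0.3],
    [0.4, 0, 0.4],
    [0.5, 0, 0.5],
    [0.6, 0, 0.6],
    [0.7, 0, 0.7],
    [0.8, 0, 0.8],
    [0.84, 0, 0.84],
    [0.84, 0, 0.84],
  ],
  claw=[1, 1, 1, 1, 1, 1, 1, 1, 1, 1, 1, 1],
)

```text
time: 16.6
ee_pos: [604.9, 13.8, 255.4]
ee_rot: [[-0.733, 0.306, 0.607], [0.645, 0.028, 0.764], [0.216, 0.952, -0.218]]
wrist_force: [-0.5, 0.9, -1.4]
finger_gap: 0.149
grip_force: 78.7
```

>>> play_rows(
  xyz=[
    [0, 0, 0],
    [0, 0, 0],
    [0, 0, 0],
    [0, 0, 0],
    [0, 0, 0],
    [0, 0, 0],
    [0, 0, 0],
    [0, 0, 0],
    [0, 0, 0],
    [0, 0, 0],
  ],
  dr=[
    [0.1, 0, 0.1],
    [0.2, 0, 0.2],
    [0.3, 0, 0.3],
    [0.4, 0, 0.4],
    [0.5, 0, 0.5],
    [0.6, 0, 0.6],
    [0.7, 0, 0.7],
    [0.8, 0, 0.8],
    [0.85, 0, 0.85],
    [0.85, 0, 0.85],
  ],
  claw=[1, 1, 1, 1, 1, 1, 1, 1, 1, 1],
)

```text
time: 17.43
ee_pos: [604.9, 14.1, 254.4]
ee_rot: [[-0.478, 0.806, 0.35], [0.666, 0.072, 0.742], [0.573, 0.588, -0.571]]
wrist_force: [0.0, -0.5, -2.6]
finger_gap: 0.151
grip_force: 78.6
```

>>> play_rows(
  xyz=[
    [0, 0, 0],
    [0, 0, 0],
    [0, 0, 0],
    [0, 0, 0],
    [0, 0, 0],
    [0, 0, 0],
    [0, 0, 0],
    [0, 0, 0],
    [0, 0, 0],
    [0, 0, 0],
  ],
  dr=[
    [0.1, 0, 0.1],
    [0.2, 0, 0.2],
    [0.3, 0, 0.3],
    [0.4, 0, 0.4],
    [0.5, 0, 0.5],
    [0.6, 0, 0.6],
    [0.7, 0, 0.7],
    [0.8, 0, 0.8],
    [0.84, 0, 0.84],
    [0.84, 0, 0.84],
  ],
  claw=[1, 1, 1, 1, 1, 1, 1, 1, 1, 1],
)

```text
time: 18.27
ee_pos: [604.5, 14.3, 253.1]
ee_rot: [[-0.067, 0.996, -0.06], [0.701, 0.09, 0.707], [0.71, 0.005, -0.705]]
wrist_force: [-0.0, 0.2, -2.1]
finger_gap: 0.15
grip_force: 78.5
```

Run:
```python
from h import *
go((464.1,251.6,259.6,Rt(79.4,45)))
c=cap("top"); s=cap("scene")
for cc,roi in((c,(140,180,235,270)),(s,(385,190,460,245))):
    for t,r in blobs(cc,(0,0,0),(179,255,60),roi,300):
        e=cv2.fitEllipse(cv2.convexHull(t)); print(e, w(cc,*e[0],4))
```

```text
t 18.3 p [604.5  14.3 253.1] yaw 95.5 gap 0.15 F [-0.   0.2 -2.1] j [-0.49  0.43  1.47  0.65  1.71 -0.65]
(464.1, 251.6, 259.6) xyz [0.361, -0.2369, 0.3432] dr [-0.365, -0.008, 0.378]
((189.67330932617188, 227.89048767089844), (58.882694244384766, 63.4005126953125), 53.836708068847656) [470.2 357.    4. ]
((420.4953308105469, 220.02415466308594), (35.64902877807617, 49.25410842895508), 105.2047119140625) [478.5 358.4   4. ]
```

>>> play_rows(
  xyz=[
    [0.012, -0.008, 0.011],
    [0.043, -0.028, 0.041],
    [0.079, -0.052, 0.075],
    [0.115, -0.075, 0.109],
    [0.151, -0.099, 0.143],
    [0.187, -0.123, 0.178],
    [0.223, -0.146, 0.212],
    [0.259, -0.17, 0.246],
    [0.295, -0.194, 0.28],
    [0.329, -0.216, 0.313],
    [0.352, -0.231, 0.335],
    [0.361, -0.237, 0.343],
  ],
  dr=[
    [-0.01, 0, 0.01],
    [-0.04, 0, 0.04],
    [-0.08, 0, 0.08],
    [-0.12, 0, 0.12],
    [-0.15, 0, 0.15],
    [-0.19, 0, 0.19],
    [-0.23, 0, 0.23],
    [-0.26, 0, 0.27],
    [-0.3, 0, 0.31],
    [-0.33, -0.01, 0.34],
    [-0.36, -0.01, 0.37],
    [-0.365, -0.01, 0.38],
  ],
  claw=[1, 1, 1, 1, 1, 1, 1, 1, 1, 1, 1, 1],
)

```text
time: 19.37
ee_pos: [461.1, 253.6, 259.5]
ee_rot: [[0.13, 0.983, 0.13], [0.697, -0.184, 0.693], [0.705, 0.001, -0.709]]
wrist_force: [-0.1, 0.2, -2.6]
finger_gap: 0.157
grip_force: 78.5
```

Run:
```python
from h import *
go((461.5,254,90,Rt(79.4,45)),(461.5,254,80,Rt(79.4,45)))
```

```text
t 19.4 p [461.1 253.6 259.5] yaw 79.4 gap 0.157 F [-0.1  0.2 -2.6] j [-0.18 -0.08  2.04  0.82  1.29 -0.28]
(461.5, 254, 90) xyz [-0.2386, 0.0004, 0.2409] dr [0.001, 0.004, 0.0]
(461.5, 254, 80) xyz [-0.2527, 0.0004, 0.2551] dr [0.001, 0.004, 0.0]
```

Descend, set down, open, then back off.

>>> play_rows(
  xyz=[
    [-0.02, 0, 0.02],
    [-0.05, 0, 0.05],
    [-0.085, 0, 0.086],
    [-0.12, 0, 0.121],
    [-0.155, 0, 0.156],
    [-0.19, 0, 0.192],
    [-0.22, 0, 0.222],
    [-0.238, 0, 0.24],
    [-0.246, 0, 0.248],
    [-0.251, 0, 0.253],
    [-0.253, 0, 0.255],
    [-0.253, 0, 0.255],
  ],
  dr=[
    [0, 0, 0],
    [0, 0, 0],
    [0, 0, 0],
    [0, 0, 0],
    [0, 0, 0],
    [0, 0, 0],
    [0, 0, 0],
    [0, 0, 0],
    [0, 0, 0],
    [0, 0, 0],
    [0, 0, 0],
    [0, 0, 0],
  ],
  claw=[1, 1, 1, 1, 1, 1, 1, 1, 1, 1, 1, 1],
)

```text
time: 20.37
ee_pos: [465.3, 251.4, 81.1]
ee_rot: [[0.13, 0.982, 0.133], [0.697, -0.186, 0.693], [0.705, 0.002, -0.709]]
wrist_force: [-0.5, 0.7, -1.4]
finger_gap: 0.152
grip_force: 78.6
```

Run:
```python
from h import *
go()
```

```text
t 20.4 p [465.3 251.4  81.1] yaw 79.4 gap 0.152 F [-0.5  0.7 -1.4] j [-0.18  0.29  2.11  0.98  1.01 -0.66]
```

>>> play_rows(
  xyz=[
    [-0.0014, 0, 0.0014],
    [-0.003, 0, 0.003],
    [-0.003, 0, 0.003],
    [-0.003, 0, 0.003],
    [-0.003, 0, 0.003],
    [-0.003, 0, 0.003],
    [-0.003, 0, 0.003],
    [-0.003, 0, 0.003],
    [-0.003, 0, 0.003],
  ],
  dr=[
    [0, 0, 0],
    [0, 0, 0],
    [0, 0, 0],
    [0, 0, 0],
    [0, 0, 0],
    [0, 0, 0],
    [0, 0, 0],
    [0, 0, 0],
    [0, 0, 0],
  ],
  claw=[1, 1, 1, 0, 0, 0, 0, 0, 0],
)

```text
time: 21.12
ee_pos: [464.9, 251.3, 78.3]
ee_rot: [[0.131, 0.982, 0.132], [0.697, -0.186, 0.692], [0.705, 0.002, -0.709]]
wrist_force: [0.2, 0.5, 0.3]
finger_gap: 0.982
grip_force: 0.0
```

>>> play_rows(
  xyz=[
    [0, 0, -0.03],
    [0, 0, -0.08],
    [0, 0, -0.14],
    [0, 0, -0.2],
    [0, 0, -0.26],
    [0, 0, -0.32],
    [0, 0, -0.36],
    [0, 0, -0.36],
  ],
  dr=[
    [0, 0, 0],
    [0, 0, 0],
    [0, 0, 0],
    [0, 0, 0],
    [0, 0, 0],
    [0, 0, 0],
    [0, 0, 0],
    [0, 0, 0],
  ],
  claw=[0, 0, 0, 0, 0, 0, 0, 0],
)

```text
time: 21.78
ee_pos: [443.0, 124.1, 208.7]
ee_rot: [[0.129, 0.982, 0.138], [0.699, -0.189, 0.69], [0.704, 0.007, -0.711]]
wrist_force: [0.2, 0.0, 0.6]
finger_gap: 1.003
grip_force: 0.0
```

Run:
```python
from h import *
go()
c=cap("top","t6.png",(140,100,520,300),2.1)
s=cap("scene")
for n,cc,roi in(("top",c,(405,165,500,270)),("scene",s,(165,185,260,255))):
    for t,r in blobs(cc,(0,0,120),(179,70,255),roi,40): print(n,np.round(r[0],1),w(cc,*r[0],33 if n=="top" else 25))
```

```text
t 21.8 p [443.  124.1 208.7] yaw 79.5 gap 1.003 F [0.2 0.  0.6] j [-0.5  -0.03  2.12  0.75  1.4  -0.58]
top [473.8 236.7] [ 453.2 -385.8   33. ]
top [434.3 233.4] [ 460.3 -284.4   33. ]
top [477.  197.5] [ 556.8 -400.7   33. ]
top [435.1 195.6] [ 560.5 -291.    33. ]
scene [222.5 228.5] [ 567.3 -289.7   25. ]
scene [187.6 225.9] [ 562.9 -404.7   25. ]
scene [230.9 204.4] [ 462.7 -284.4   25. ]
scene [201. 202.] [ 457.6 -388.5   25. ]
```

View pics/t6.png

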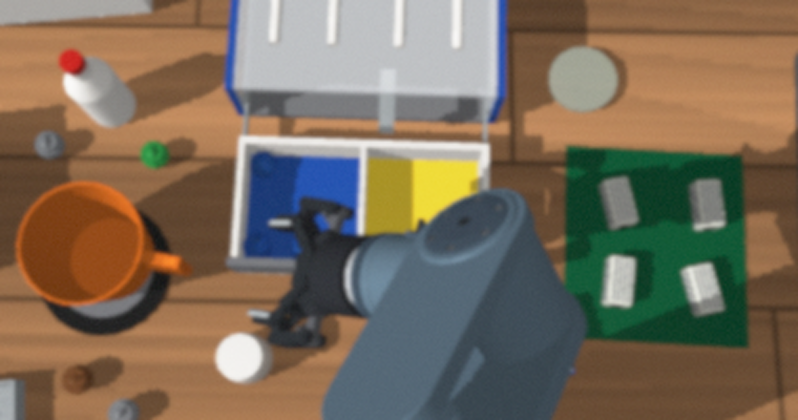

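```bash
cat >> h.py <<'E'
def chain(*tg):
    s=ctrl.read_state(); p=s["ee_pos"];R=s["ee_rot"]
    print("t",round(s["time"],1),"p",np.round(p,1),"yaw",round(np.degrees(np.arctan2(R[1,0],R[0,0])),1),"gap",round(s["finger_gap"],3),"F",np.round(s["wrist_force"],1),"j",np.round(s["joint_positions"],2))
    for t in tg:
        Q=Rd(t[3]) if np.isscalar(t[3]) else t[3]; q=np.array(t[:3],float)
        v=np.degrees(Ro.from_matrix(R.T@Q).as_rotvec()); dist=np.linalg.norm(q-p)
        print(t[:3],"xyz",np.round(R.T@(q-p)/500,3).tolist(),"dr",np.round(v/30,3).tolist(),"rows>=",round(max(dist/41.7,np.linalg.norm(v)/7.16),1),"j",ik(q,Q)[0].round(2) if ik(q,Q) else None)
        p,R=q,Q
E
python3 - <<'E'
from h import *
chain((460,20,300,Rt(70,72)),(490,-150,330,55),(505,-300,330,25),(505,-335,330,0))
E
```

```text
t 21.9 p [441.5 126.4 206. ] yaw 79.3 gap 0.997 F [ 1.1  0.4 -0.5] j [-0.49 -0.02  2.12  0.75  1.4  -0.58]
(460, 20, 300) xyz [-0.011, 0.077, -0.276] dr [-0.156, -0.891, 0.266] rows>= 4.0 j [-0.43 -0.2   1.91  0.31  1.46 -0.12]
(490, -150, 330) xyz [-0.266, 0.173, -0.149] dr [-0.079, -0.597, 0.496] rows>= 4.2 j [-0.53 -0.03  1.67  0.    1.5   0.08]
(505, -300, 330) xyz [-0.229, 0.197, 0.0] dr [0.0, 0.0, 1.0] rows>= 4.2 j [-0.74  0.14  1.49 -0.    1.51  0.4 ]
(505, -335, 330) xyz [-0.03, 0.063, 0.0] dr [0.0, 0.0, 0.833] rows>= 3.5 j [-0.78  0.19  1.44  0.    1.52  0.79]
```

>>> play_rows(
  xyz=[
    [-0.011, 0.077, -0.276],
    [-0.011, 0.077, -0.276],
    [-0.011, 0.077, -0.276],
    [-0.011, 0.077, -0.276],
    [-0.011, 0.077, -0.276],
    [-0.011, 0.077, -0.276],
  ],
  dr=[
    [-0.16, -0.89, 0.27],
    [-0.16, -0.89, 0.27],
    [-0.16, -0.89, 0.27],
    [-0.16, -0.89, 0.27],
    [-0.16, -0.89, 0.27],
    [-0.16, -0.89, 0.27],
  ],
  claw=[0, 0, 0, 0, 0, 0],
)

```text
time: 22.38
ee_pos: [460.1, 21.9, 299.7]
ee_rot: [[0.323, 0.941, 0.105], [0.894, -0.339, 0.293], [0.311, -0.001, -0.95]]
wrist_force: [0.5, 0.2, -1.6]
finger_gap: 1.002
grip_force: 0.0
```

>>> play_rows(
  xyz=[
    [-0.266, 0.173, -0.149],
    [-0.266, 0.173, -0.149],
    [-0.266, 0.173, -0.149],
    [-0.266, 0.173, -0.149],
    [-0.266, 0.173, -0.149],
    [-0.266, 0.173, -0.149],
  ],
  dr=[
    [-0.08, -0.6, 0.5],
    [-0.08, -0.6, 0.5],
    [-0.08, -0.6, 0.5],
    [-0.08, -0.6, 0.5],
    [-0.08, -0.6, 0.5],
    [-0.08, -0.6, 0.5],
  ],
  claw=[0, 0, 0, 0, 0, 0],
)

```text
time: 22.88
ee_pos: [489.4, -150.5, 326.2]
ee_rot: [[0.577, 0.817, -0.005], [0.817, -0.577, 0.004], [0.0, -0.007, -1.0]]
wrist_force: [0.4, 1.2, -0.2]
finger_gap: 1.002
grip_force: 0.0
```

>>> play_rows(
  xyz=[
    [-0.229, 0.197, 0],
    [-0.229, 0.197, 0],
    [-0.229, 0.197, 0],
    [-0.229, 0.197, 0],
    [-0.229, 0.197, 0],
    [-0.229, 0.197, 0],
  ],
  dr=[
    [0, 0, 1],
    [0, 0, 1],
    [0, 0, 1],
    [0, 0, 1],
    [0, 0, 1],
    [0, 0, 1],
  ],
  claw=[0, 0, 0, 0, 0, 0],
)

```text
time: 23.38
ee_pos: [503.5, -299.2, 326.5]
ee_rot: [[0.908, 0.419, -0.004], [0.419, -0.908, 0.005], [-0.001, -0.006, -1.0]]
wrist_force: [0.0, 0.6, 0.5]
finger_gap: 1.003
grip_force: 0.0
```

>>> play_rows(
  xyz=[
    [-0.03, 0.063, 0],
    [-0.03, 0.063, 0],
    [-0.03, 0.063, 0],
    [-0.03, 0.063, 0],
    [-0.03, 0.063, 0],
    [-0.03, 0.063, 0],
  ],
  dr=[
    [0, 0, 0.83],
    [0, 0, 0.83],
    [0, 0, 0.83],
    [0, 0, 0.83],
    [0, 0, 0.83],
    [0, 0, 0.83],
  ],
  claw=[0, 0, 0, 0, 0, 0],
)

```text
time: 23.88
ee_pos: [504.0, -332.9, 328.8]
ee_rot: [[1.0, 0.004, -0.002], [0.004, -1.0, 0.002], [-0.002, -0.002, -1.0]]
wrist_force: [1.0, 0.2, -1.0]
finger_gap: 0.997
grip_force: 0.0
```

Run:
```python
from h import *
go()
c=cap("wrist"); t=cap("top")
cv2.imwrite("pics/m7.png",np.vstack([cv2.resize(c["bgr"],(640,400)),cv2.resize(t["bgr"][125:255,235:405],(262,200),interpolation=cv2.INTER_CUBIC).copy() if 0 else cv2.copyMakeBorder(cv2.resize(t["bgr"][135:245,235:405],(309,200),interpolation=cv2.INTER_CUBIC),0,0,0,331,cv2.BORDER_CONSTANT)]))
```

```text
t 23.9 p [ 504.  -332.9  328.8] yaw 0.2 gap 0.997 F [ 1.   0.2 -1. ] j [-0.78  0.19  1.43  0.    1.52  0.79]
```

View pics/m7.png

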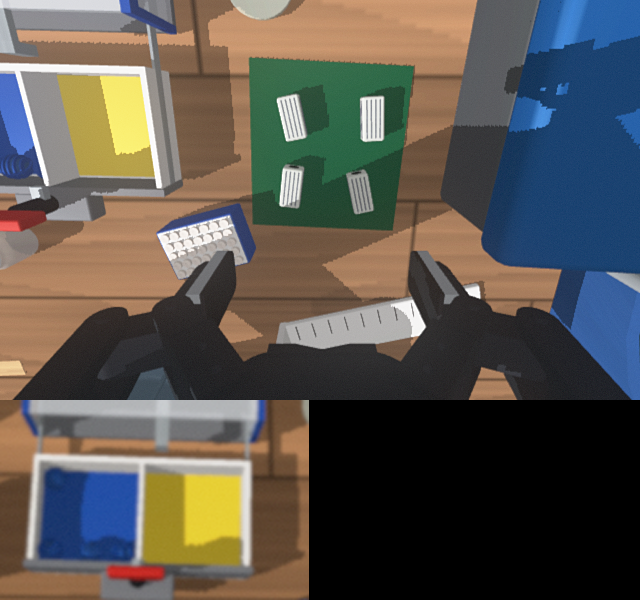

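```bash
cat >> h.py <<'E'
def blocks(c,roi,z=33,lo=140,show=True):
    o=[]
    for t,r in blobs(c,(0,0,lo),(179,60,255),roi,150):
        B=np.array([w(c,*q,z)[:2] for q in cv2.boxPoints(r)]); C=B.mean(0); e1=B[1]-B[0]; e2=B[2]-B[1]
        if np.linalg.norm(e1)<np.linalg.norm(e2): e1,e2=e2,e1
        a=np.degrees(np.arctan2(e1[1],e1[0])); a=(a+90)%180-90
        o.append(C); print("block",np.round(r[0]),C.round(1),"ax",round(a,1),"L",np.linalg.norm(e1).round(1),"W",np.linalg.norm(e2).round(1))
    return o
E
python3 - <<'E'
from h import *
c=cap("wrist"); print(c["origin"])
blocks(c,(252,60,412,228))
m=np.zeros((400,640),np.uint8)
t=blobs(c,(20,120,60),(35,255,255),(40,60,180,200),300)
for k,r in t: print(r, [w(c,*q,18)[:2] for q in cv2.boxPoints(r)])
E
```

```text
[ 580.43042896 -333.98026094  455.60943983]
block [359. 192.] [ 455.6 -390.4] ax 13.6 L 64.1 W 28.3
block [290. 186.] [ 463.9 -287.7] ax -7.5 L 63.4 W 29.2
block [370. 118.] [ 560.4 -401.5] ax 3.6 L 60.0 W 30.9
block [290. 117.] [ 561.6 -291. ] ax 11.4 L 60.0 W 29.6
((104.70736694335938, 125.96856689453125), (113.40266418457031, 81.34431457519531), 81.38435363769531) [array([615.6,  28.7]), array([631.2, -83.9]), array([475.9, -80.9]), array([456.5,  45. ])]
```

Run:
```python
from h import *
go((561.6,-291,90,11.4),(561.6,-291,26,11.4))
```

```text
t 24.0 p [ 504.1 -334.   329.4] yaw 0.1 gap 1.001 F [ 0.6 -0.3 -0.8] j [-0.78  0.19  1.43 -0.    1.52  0.79]
(561.6, -291, 90) xyz [0.1156, -0.0857, 0.4788] dr [-0.001, 0.002, -0.377]
(561.6, -291, 26) xyz [0.1157, -0.0857, 0.6068] dr [-0.001, 0.002, -0.377]
```

>>> play_rows(
  xyz=[
    [0.116, -0.086, 0.479],
    [0.116, -0.086, 0.479],
    [0.116, -0.086, 0.479],
    [0.116, -0.086, 0.479],
    [0.116, -0.086, 0.479],
    [0.116, -0.086, 0.479],
    [0.116, -0.086, 0.5],
    [0.116, -0.086, 0.54],
    [0.116, -0.086, 0.58],
    [0.116, -0.086, 0.607],
    [0.116, -0.086, 0.607],
    [0.116, -0.086, 0.607],
  ],
  dr=[
    [0, 0, -0.38],
    [0, 0, -0.38],
    [0, 0, -0.38],
    [0, 0, -0.38],
    [0, 0, -0.38],
    [0, 0, -0.38],
    [0, 0, -0.38],
    [0, 0, -0.38],
    [0, 0, -0.38],
    [0, 0, -0.38],
    [0, 0, -0.38],
    [0, 0, -0.38],
  ],
  claw=[0, 0, 0, 0, 0, 0, 0, 0, 0, 0, 0, 0],
)

```text
time: 25.03
ee_pos: [561.6, -292.7, 26.5]
ee_rot: [[0.981, 0.196, -0.001], [0.196, -0.981, -0.0], [-0.001, 0.0, -1.0]]
wrist_force: [-0.3, 1.0, 0.0]
finger_gap: 1.003
grip_force: 0.0
```

>>> play_rows(
  xyz=[
    [0, 0, 0],
    [0, 0, 0],
    [0, 0, 0],
    [0, 0, 0],
    [0, 0, 0],
    [0, 0, -0.03],
    [0, 0, -0.08],
    [0, 0, -0.14],
    [0, 0, -0.2],
    [0, 0, -0.25],
    [0, 0, -0.25],
  ],
  dr=[
    [0, 0, 0],
    [0, 0, 0],
    [0, 0, 0],
    [0, 0, 0],
    [0, 0, 0],
    [0, 0, 0],
    [0, 0, 0],
    [0, 0, 0],
    [0, 0, 0],
    [0, 0, 0],
    [0, 0, 0],
  ],
  claw=[1, 1, 1, 1, 1, 1, 1, 1, 1, 1, 1],
  grip_force=50,
)

```text
time: 25.95
ee_pos: [564.9, -294.6, 158.9]
ee_rot: [[0.981, 0.196, 0.008], [0.196, -0.981, -0.007], [0.006, 0.009, -1.0]]
wrist_force: [1.2, -1.1, 0.6]
finger_gap: 0.342
grip_force: 50.8
```

Run:
```python
from h import *
go((578,-2,151,-1),(578,-2,43,-1))
```

```text
t 25.9 p [ 564.9 -294.6  158.9] yaw 11.3 gap 0.342 F [ 1.2 -1.1  0.6] j [-0.67  0.4   1.53 -0.    1.21  0.71]
(578, -2, 151) xyz [0.1404, -0.5687, 0.0117] dr [0.015, -0.014, 0.411]
(578, -2, 43) xyz [0.139, -0.5706, 0.2277] dr [0.015, -0.014, 0.411]
```

>>> play_rows(
  xyz=[
    [0.013, -0.05, 0],
    [0.035, -0.13, 0],
    [0.055, -0.21, 0],
    [0.075, -0.29, 0],
    [0.095, -0.37, 0],
    [0.115, -0.45, 0],
    [0.133, -0.52, 0],
    [0.143, -0.56, 0],
    [0.143, -0.56, 0],
    [0.143, -0.56, 0],
  ],
  dr=[
    [0, 0, 0.05],
    [0, 0, 0.1],
    [0, 0, 0.15],
    [0, 0, 0.2],
    [0, 0, 0.25],
    [0, 0, 0.3],
    [0, 0, 0.36],
    [0, 0, 0.41],
    [0, 0, 0.41],
    [0, 0, 0.41],
  ],
  claw=[1, 1, 1, 1, 1, 1, 1, 1, 1, 1],
)

```text
time: 26.78
ee_pos: [576.7, -2.5, 150.9]
ee_rot: [[1.0, -0.014, -0.001], [-0.014, -1.0, -0.001], [-0.001, 0.001, -1.0]]
wrist_force: [0.2, -0.9, -0.8]
finger_gap: 0.34
grip_force: 50.8
```

Run:
```python
from h import *
go((578,-2,42,-1))
c=cap("wrist","w8.png")
# predicted bay corners (rim inner, z 70) check
a=np.radians(-1.2)
for sx in(-70,70):
  for sy in(-71.5,71.5):
    P=[545+sx*np.cos(a)-sy*np.sin(a),-38+sx*np.sin(a)+sy*np.cos(a),70]; print(px(c,P))
```

```text
t 26.8 p [576.7  -2.5 150.9] yaw -0.8 gap 0.34 F [ 0.2 -0.9 -0.8] j [-0.21  0.29  1.68 -0.    1.17  1.38]
(578, -2, 42) xyz [0.0029, -0.0012, 0.2177] dr [0.002, 0.003, 0.006]
[447.4 324.5]
[278.  323.9]
[474.  160.3]
[270.5 159. ]
```

View pics/w8.png

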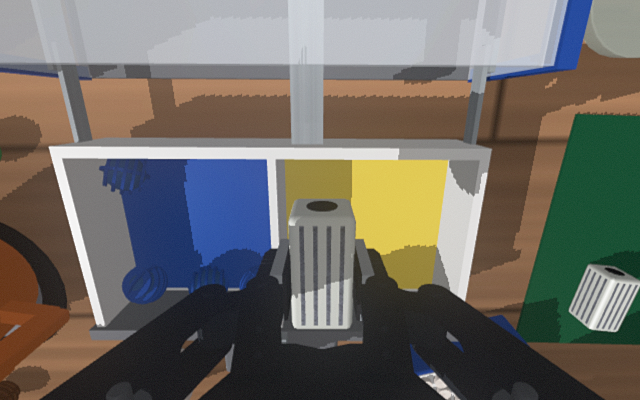

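>>> play_rows(
  xyz=[
    [0.001, 0.006, 0.03],
    [0.001, 0.013, 0.08],
    [0.001, 0.013, 0.13],
    [0.001, 0.013, 0.18],
    [0.001, 0.013, 0.21],
    [0.001, 0.013, 0.217],
    [0.001, 0.013, 0.217],
    [0.001, 0.013, 0.217],
    [0.001, 0.013, 0.217],
    [0.001, 0.013, 0.217],
    [0.001, 0.013, 0.217],
  ],
  dr=[
    [0, 0, 0],
    [0, 0, 0],
    [0, 0, 0],
    [0, 0, 0],
    [0, 0, 0],
    [0, 0, 0],
    [0, 0, 0],
    [0, 0, 0],
    [0, 0, 0],
    [0, 0, 0],
    [0, 0, 0],
  ],
  claw=[1, 1, 1, 1, 1, 1, 1, 0.52, 0.52, 0.52, 0.52],
)

```text
time: 27.75
ee_pos: [578.1, -12.1, 43.2]
ee_rot: [[1.0, -0.018, 0.001], [-0.018, -1.0, -0.002], [0.001, 0.002, -1.0]]
wrist_force: [0.7, -7.1, 2.3]
finger_gap: 0.478
grip_force: 2.7
```

Run:
```python
from h import *
chain((577,-9,150,-1),(560.4,-401.5,150,3.6))
```

```text
t 27.8 p [578.1 -12.1  43.2] yaw -1.0 gap 0.478 F [ 0.7 -7.1  2.3] j [-0.22  0.45  1.72 -0.    0.97  1.37]
(577, -9, 150) xyz [-0.002, -0.006, -0.214] dr [0.004, -0.001, -0.001] rows>= 2.6 j [-0.22  0.28  1.7   0.    1.17  1.37]
(560.4, -401.5, 150) xyz [-0.019, 0.785, 0.0] dr [0.0, 0.0, -0.153] rows>= 9.4 j [-0.79  0.51  1.38  0.    1.25  0.71]
```

>>> play_rows(
  xyz=[
    [0, 0.006, -0.02],
    [0, 0.006, -0.06],
    [0, 0.006, -0.12],
    [0, 0.006, -0.18],
    [0, 0.006, -0.22],
    [0, 0.006, -0.22],
  ],
  dr=[
    [0, 0, 0],
    [0, 0, 0],
    [0, 0, 0],
    [0, 0, 0],
    [0, 0, 0],
    [0, 0, 0],
  ],
  claw=[0.52, 0.52, 0.52, 0.52, 0.3, 0],
)

```text
time: 28.25
ee_pos: [580.6, -13.8, 158.6]
ee_rot: [[1.0, -0.017, 0.008], [-0.017, -1.0, -0.002], [0.008, 0.002, -1.0]]
wrist_force: [1.8, 0.0, 0.9]
finger_gap: 0.747
grip_force: 0.0
```

>>> play_rows(
  xyz=[
    [-0.019, 0.78, 0],
    [-0.019, 0.78, 0],
    [-0.019, 0.78, 0],
    [-0.019, 0.78, 0],
    [-0.019, 0.78, 0],
    [-0.019, 0.78, 0],
    [-0.019, 0.78, 0],
    [-0.019, 0.78, 0],
    [-0.019, 0.78, 0],
    [-0.019, 0.78, 0],
    [-0.019, 0.78, 0],
  ],
  dr=[
    [0, 0, -0.15],
    [0, 0, -0.15],
    [0, 0, -0.15],
    [0, 0, -0.15],
    [0, 0, -0.15],
    [0, 0, -0.15],
    [0, 0, -0.15],
    [0, 0, -0.15],
    [0, 0, -0.15],
    [0, 0, -0.15],
    [0, 0, -0.15],
  ],
  claw=[0, 0, 0, 0, 0, 0, 0, 0, 0, 0, 0],
)

```text
time: 29.17
ee_pos: [559.8, -407.3, 152.2]
ee_rot: [[0.998, 0.056, -0.001], [0.056, -0.998, -0.001], [-0.001, 0.001, -1.0]]
wrist_force: [-0.3, 0.6, 0.2]
finger_gap: 0.999
grip_force: 0.0
```

Run:
```python
from h import *
c=cap("wrist"); blocks(c,(0,0,640,330)); t=cap("top"); blocks(t,(405,165,500,270),33,120)
go((560.4,-401.5,26,3.6))
```

```text
block [297. 293.] [ 459.9 -389.7] ax 10.3 L 72.6 W 30.6
block [187. 264.] [ 486.7 -286.9] ax -43.6 L 61.3 W 22.3
block [315. 191.] [ 563.1 -402.7] ax 3.8 L 62.7 W 29.0
block [  4. 210.] [ 528.2 -130.9] ax -1.3 L 110.5 W 20.7
block [134.  14.] [ 690.5 -265.1] ax -86.7 L 72.2 W 17.4
block [434. 232.] [ 464.7 -285. ] ax -7.9 L 55.9 W 37.1
block [475. 194.] [ 566.3 -396. ] ax -3.9 L 48.8 W 37.0
t 29.3 p [ 560.7 -402.7  151.9] yaw 3.4 gap 1.0 F [-0.9  0.7 -0.3] j [-0.79  0.52  1.36 -0.    1.26  0.72]
(560.4, -401.5, 26) xyz [0.0, -0.002, 0.2517] dr [-0.003, 0.003, -0.005]
```

>>> play_rows(
  xyz=[
    [0.001, 0, 0.08],
    [0.001, 0, 0.15],
    [0.001, 0, 0.21],
    [0.001, 0, 0.252],
    [0.001, 0, 0.252],
    [0.001, 0, 0.252],
    [0.001, 0, 0.252],
    [0.001, 0, 0.252],
    [0.001, 0, 0.252],
    [0.001, 0, 0.23],
    [0.001, 0, 0.16],
    [0.001, 0, 0.08],
  ],
  dr=[
    [0, 0, 0],
    [0, 0, 0],
    [0, 0, 0],
    [0, 0, 0],
    [0, 0, 0],
    [0, 0, 0],
    [0, 0, 0],
    [0, 0, 0],
    [0, 0, 0],
    [0, 0, 0],
    [0, 0, 0],
    [0, 0, 0],
  ],
  claw=[0, 0, 0, 0, 0, 1, 1, 1, 1, 1, 1, 1],
)

```text
time: 30.27
ee_pos: [559.9, -401.5, 111.5]
ee_rot: [[0.998, 0.061, -0.005], [0.061, -0.998, 0.004], [-0.005, -0.004, -1.0]]
wrist_force: [0.9, -1.0, 0.3]
finger_gap: 0.336
grip_force: 55.7
```

>>> play_rows(
  xyz=[
    [0, 0, -0.06],
    [0.007, -0.06, -0.08],
    [0.016, -0.14, -0.08],
    [0.025, -0.22, -0.08],
    [0.034, -0.3, -0.08],
    [0.043, -0.38, -0.08],
    [0.052, -0.46, -0.08],
    [0.06, -0.54, -0.08],
    [0.068, -0.61, -0.08],
    [0.074, -0.665, -0.08],
    [0.074, -0.665, -0.08],
    [0.074, -0.665, -0.08],
  ],
  dr=[
    [0, 0, 0],
    [0, 0, 0],
    [0, 0, 0],
    [0, 0, 0.03],
    [0, 0, 0.06],
    [0, 0, 0.09],
    [0, 0, 0.12],
    [0, 0, 0.15],
    [0, 0, 0.15],
    [0, 0, 0.15],
    [0, 0, 0.15],
    [0, 0, 0.15],
  ],
  claw=[1, 1, 1, 1, 1, 1, 1, 1, 1, 1, 1, 1],
)

```text
time: 31.27
ee_pos: [578.6, -67.5, 153.9]
ee_rot: [[1.0, -0.014, 0.001], [-0.014, -1.0, -0.001], [0.001, 0.001, -1.0]]
wrist_force: [0.9, -0.8, -1.8]
finger_gap: 0.342
grip_force: 55.8
```

Run:
```python
from h import *
go((577,-69,42,-1))
```

```text
t 31.3 p [578.6 -67.5 153.9] yaw -0.8 gap 0.342 F [ 0.9 -0.8 -1.8] j [-0.32  0.3   1.67 -0.    1.18  1.27]
(577, -69, 42) xyz [-0.0033, 0.0027, 0.2238] dr [0.002, -0.001, 0.006]
```

>>> play_rows(
  xyz=[
    [-0.003, 0.003, 0.06],
    [-0.003, 0.003, 0.13],
    [-0.003, 0.003, 0.19],
    [-0.003, 0.003, 0.22],
    [-0.003, 0.003, 0.224],
    [-0.003, 0.003, 0.224],
    [-0.003, 0.003, 0.224],
    [-0.003, 0.003, 0.224],
    [-0.003, 0.003, 0.224],
    [-0.003, 0.003, 0.19],
    [-0.003, 0.003, 0.12],
    [-0.003, 0.003, 0.04],
  ],
  dr=[
    [0, 0, 0],
    [0, 0, 0],
    [0, 0, 0],
    [0, 0, 0],
    [0, 0, 0],
    [0, 0, 0],
    [0, 0, 0],
    [0, 0, 0],
    [0, 0, 0],
    [0, 0, 0],
    [0, 0, 0],
    [0, 0, 0],
  ],
  claw=[1, 1, 1, 1, 1, 1, 0.52, 0.52, 0.52, 0.52, 0.52, 0.4],
)

```text
time: 32.27
ee_pos: [574.9, -71.4, 131.8]
ee_rot: [[1.0, -0.019, -0.006], [-0.019, -1.0, 0.0], [-0.006, -0.0, -1.0]]
wrist_force: [1.0, -0.9, 0.3]
finger_gap: 0.593
grip_force: 0.0
```

>>> play_rows(
  xyz=[
    [0, 0, -0.04],
    [-0.222, 0.441, -0.04],
    [-0.222, 0.441, -0.04],
    [-0.222, 0.441, -0.04],
    [-0.222, 0.441, -0.04],
    [-0.222, 0.441, -0.04],
    [-0.222, 0.441, -0.04],
    [-0.222, 0.441, -0.04],
    [-0.222, 0.441, -0.04],
    [-0.222, 0.441, -0.04],
  ],
  dr=[
    [0, 0, 0],
    [0, 0, 0.217],
    [0, 0, 0.217],
    [0, 0, 0.217],
    [0, 0, 0.217],
    [0, 0, 0.217],
    [0, 0, 0.217],
    [0, 0, 0.217],
    [0, 0, 0.217],
    [0, 0, 0.217],
  ],
  claw=[0, 0, 0, 0, 0, 0, 0, 0, 0, 0],
)

```text
time: 33.1
ee_pos: [461.5, -289.7, 153.0]
ee_rot: [[0.991, -0.133, -0.001], [-0.133, -0.991, -0.001], [-0.0, 0.001, -1.0]]
wrist_force: [0.3, 1.7, 0.2]
finger_gap: 1.002
grip_force: 0.0
```

Run:
```python
from h import *
c=cap("wrist"); blocks(c,(200,0,640,330)); t=cap("top"); blocks(t,(405,165,500,270),33,120)
go((462,-287.7,26,-7.5))
```

```text
block [600. 318.] [ 298.8 -548.6] ax 82.2 L 71.0 W 28.8
block [233. 313.] [ 352.2 -187.8] ax 15.3 L 55.4 W 40.5
block [318. 193.] [ 463.6 -287.3] ax -6.9 L 63.3 W 29.3
block [436. 186.] [ 456.  -389.3] ax 17.7 L 65.5 W 32.8
t 33.2 p [ 462.2 -288.3  152.8] yaw -7.5 gap 1.001 F [-1.1 -0.  -0.1] j [-0.78  0.22  1.77 -0.    1.15  0.93]
(462, -287.7, 26) xyz [-0.0004, -0.0013, 0.2537] dr [0.001, 0.001, 0.001]
```

>>> play_rows(
  xyz=[
    [0, -0.001, 0.08],
    [0, -0.001, 0.15],
    [0, -0.001, 0.21],
    [0, -0.001, 0.253],
    [0, -0.001, 0.253],
    [0, -0.001, 0.253],
    [0, -0.001, 0.253],
    [0, -0.001, 0.253],
    [0, -0.001, 0.253],
    [0, -0.001, 0.23],
    [0, -0.001, 0.16],
    [0, -0.001, 0.08],
  ],
  dr=[
    [0, 0, 0],
    [0, 0, 0],
    [0, 0, 0],
    [0, 0, 0],
    [0, 0, 0],
    [0, 0, 0],
    [0, 0, 0],
    [0, 0, 0],
    [0, 0, 0],
    [0, 0, 0],
    [0, 0, 0],
    [0, 0, 0],
  ],
  claw=[0, 0, 0, 0, 0, 1, 1, 1, 1, 1, 1, 1],
)

```text
time: 34.2
ee_pos: [460.4, -287.0, 112.5]
ee_rot: [[0.991, -0.131, -0.005], [-0.131, -0.991, 0.003], [-0.005, -0.002, -1.0]]
wrist_force: [0.6, -1.2, -0.6]
finger_gap: 0.336
grip_force: 55.7
```

>>> play_rows(
  xyz=[
    [0, 0, -0.06],
    [0.003, -0.06, -0.08],
    [0.006, -0.14, -0.08],
    [0.01, -0.22, -0.08],
    [0.013, -0.3, -0.08],
    [0.017, -0.38, -0.08],
    [0.02, -0.46, -0.08],
    [0.023, -0.52, -0.08],
    [0.025, -0.56, -0.08],
    [0.025, -0.56, -0.08],
    [0.025, -0.56, -0.08],
  ],
  dr=[
    [0, 0, 0],
    [0, 0, 0],
    [0, 0, -0.05],
    [0, 0, -0.1],
    [0, 0, -0.15],
    [0, 0, -0.217],
    [0, 0, -0.217],
    [0, 0, -0.217],
    [0, 0, -0.217],
    [0, 0, -0.217],
    [0, 0, -0.217],
  ],
  claw=[1, 1, 1, 1, 1, 1, 1, 1, 1, 1, 1],
)

```text
time: 35.12
ee_pos: [511.2, -11.7, 153.7]
ee_rot: [[1.0, -0.015, 0.0], [-0.015, -1.0, -0.001], [0.001, 0.001, -1.0]]
wrist_force: [0.6, -1.5, -1.1]
finger_gap: 0.331
grip_force: 55.9
```

Run:
```python
from h import *
go((511,-12,42,-1))
```

```text
t 35.1 p [511.2 -11.7 153.7] yaw -0.8 gap 0.331 F [ 0.6 -1.5 -1.1] j [-0.25  0.15  1.85 -0.    1.14  1.33]
(511, -12, 42) xyz [-0.0005, 0.0004, 0.2234] dr [0.002, -0.001, 0.005]
```

>>> play_rows(
  xyz=[
    [0, 0, 0.06],
    [0, 0, 0.13],
    [0, 0, 0.19],
    [0, 0, 0.22],
    [0, 0, 0.223],
    [0, 0, 0.223],
    [0, 0, 0.223],
    [0, 0, 0.223],
    [0, 0, 0.223],
    [0, 0, 0.19],
    [0, 0, 0.12],
    [0, 0, 0.04],
  ],
  dr=[
    [0, 0, 0],
    [0, 0, 0],
    [0, 0, 0],
    [0, 0, 0],
    [0, 0, 0],
    [0, 0, 0],
    [0, 0, 0],
    [0, 0, 0],
    [0, 0, 0],
    [0, 0, 0],
    [0, 0, 0],
    [0, 0, 0],
  ],
  claw=[1, 1, 1, 1, 1, 1, 0.54, 0.54, 0.54, 0.54, 0.54, 0.5],
)

```text
time: 36.12
ee_pos: [508.4, -12.5, 131.2]
ee_rot: [[1.0, -0.018, -0.007], [-0.018, -1.0, 0.001], [-0.007, -0.001, -1.0]]
wrist_force: [0.4, -0.0, -0.4]
finger_gap: 0.498
grip_force: 0.0
```

>>> play_rows(
  xyz=[
    [0, 0, -0.04],
    [-0.101, 0.758, -0.04],
    [-0.101, 0.758, -0.04],
    [-0.101, 0.758, -0.04],
    [-0.101, 0.758, -0.04],
    [-0.101, 0.758, -0.04],
    [-0.101, 0.758, -0.04],
    [-0.101, 0.758, -0.04],
    [-0.101, 0.758, -0.04],
    [-0.101, 0.758, -0.04],
    [-0.101, 0.758, -0.04],
    [-0.101, 0.758, -0.04],
  ],
  dr=[
    [0, 0, 0],
    [0, 0, -0.5],
    [0, 0, -0.5],
    [0, 0, -0.5],
    [0, 0, -0.5],
    [0, 0, -0.5],
    [0, 0, -0.5],
    [0, 0, -0.5],
    [0, 0, -0.5],
    [0, 0, -0.5],
    [0, 0, -0.5],
    [0, 0, -0.5],
  ],
  claw=[0.3, 0, 0, 0, 0, 0, 0, 0, 0, 0, 0, 0],
)

```text
time: 37.12
ee_pos: [452.2, -395.0, 152.7]
ee_rot: [[0.971, 0.237, -0.001], [0.237, -0.971, -0.002], [-0.001, 0.002, -1.0]]
wrist_force: [0.6, 0.5, 0.2]
finger_gap: 0.998
grip_force: 0.0
```

Run:
```python
from h import *
c=cap("wrist"); blocks(c,(200,0,500,330))
go((454,-390,26,14))
```

```text
block [316. 190.] [ 455.3 -390.5] ax 14.4 L 62.8 W 29.0
t 37.2 p [ 452.7 -392.3  152.4] yaw 13.8 gap 1.001 F [-1.2  0.4 -0.1] j [-0.91  0.33  1.62 -0.    1.19  0.42]
(454, -390, 26) xyz [0.004, -0.0037, 0.2527] dr [-0.001, 0.003, -0.007]
```

>>> play_rows(
  xyz=[
    [0.004, -0.003, 0.08],
    [0.004, -0.003, 0.15],
    [0.004, -0.003, 0.21],
    [0.004, -0.003, 0.252],
    [0.004, -0.003, 0.252],
    [0.004, -0.003, 0.252],
    [0.004, -0.003, 0.252],
    [0.004, -0.003, 0.252],
    [0.004, -0.003, 0.252],
    [0.004, -0.003, 0.23],
    [0.004, -0.003, 0.16],
    [0.004, -0.003, 0.08],
  ],
  dr=[
    [0, 0, 0],
    [0, 0, 0],
    [0, 0, 0],
    [0, 0, 0],
    [0, 0, 0],
    [0, 0, 0],
    [0, 0, 0],
    [0, 0, 0],
    [0, 0, 0],
    [0, 0, 0],
    [0, 0, 0],
    [0, 0, 0],
  ],
  claw=[0, 0, 0, 0, 0, 1, 1, 1, 1, 1, 1, 1],
)

```text
time: 38.17
ee_pos: [454.0, -386.9, 112.2]
ee_rot: [[0.97, 0.242, -0.004], [0.242, -0.97, 0.004], [-0.003, -0.005, -1.0]]
wrist_force: [1.1, -0.6, -0.3]
finger_gap: 0.338
grip_force: 55.7
```

>>> play_rows(
  xyz=[
    [0, 0, -0.06],
    [0.03, -0.066, -0.08],
    [0.063, -0.14, -0.08],
    [0.098, -0.22, -0.08],
    [0.134, -0.3, -0.08],
    [0.17, -0.38, -0.08],
    [0.206, -0.46, -0.08],
    [0.241, -0.54, -0.08],
    [0.266, -0.595, -0.08],
    [0.266, -0.595, -0.08],
    [0.266, -0.595, -0.08],
  ],
  dr=[
    [0, 0, 0],
    [0, 0, 0.06],
    [0, 0, 0.13],
    [0, 0, 0.2],
    [0, 0, 0.27],
    [0, 0, 0.34],
    [0, 0, 0.41],
    [0, 0, 0.47],
    [0, 0, 0.5],
    [0, 0, 0.5],
    [0, 0, 0.5],
  ],
  claw=[1, 1, 1, 1, 1, 1, 1, 1, 1, 1, 1],
)

```text
time: 39.08
ee_pos: [512.9, -65.6, 153.8]
ee_rot: [[1.0, -0.013, 0.001], [-0.013, -1.0, -0.001], [0.001, 0.001, -1.0]]
wrist_force: [-0.1, -0.5, -2.3]
finger_gap: 0.334
grip_force: 55.8
```

Run:
```python
from h import *
go((511,-69,42,-1))
```

```text
t 39.1 p [512.9 -65.6 153.8] yaw -0.7 gap 0.334 F [-0.1 -0.5 -2.3] j [-0.36  0.16  1.84 -0.    1.14  1.23]
(511, -69, 42) xyz [-0.0038, 0.0066, 0.2237] dr [0.002, -0.001, 0.009]
```

>>> play_rows(
  xyz=[
    [-0.004, 0.006, 0.06],
    [-0.004, 0.006, 0.13],
    [-0.004, 0.006, 0.19],
    [-0.004, 0.006, 0.22],
    [-0.004, 0.006, 0.223],
    [-0.004, 0.006, 0.223],
    [-0.004, 0.006, 0.223],
    [-0.004, 0.006, 0.223],
    [-0.004, 0.006, 0.223],
    [-0.004, 0.006, 0.19],
    [-0.004, 0.006, 0.12],
    [-0.004, 0.006, 0.04],
  ],
  dr=[
    [0, 0, 0],
    [0, 0, 0],
    [0, 0, 0],
    [0, 0, 0],
    [0, 0, 0],
    [0, 0, 0],
    [0, 0, 0],
    [0, 0, 0],
    [0, 0, 0],
    [0, 0, 0],
    [0, 0, 0],
    [0, 0, 0],
  ],
  claw=[1, 1, 1, 1, 1, 1, 0.54, 0.54, 0.54, 0.54, 0.54, 0.5],
)

```text
time: 40.08
ee_pos: [508.6, -71.7, 132.4]
ee_rot: [[1.0, -0.019, -0.005], [-0.019, -1.0, 0.001], [-0.005, -0.0, -1.0]]
wrist_force: [1.3, -1.0, 0.4]
finger_gap: 0.496
grip_force: 0.0
```

>>> play_rows(
  xyz=[
    [0, 0, -0.08],
    [0, 0, -0.16],
    [0, 0, -0.24],
    [-0.1, -0.1, -0.34],
    [-0.1, -0.21, -0.34],
    [-0.1, -0.21, -0.34],
    [-0.1, -0.21, -0.34],
    [-0.1, -0.21, -0.34],
  ],
  dr=[
    [0, 0, 0],
    [0, 0, 0],
    [0, 0, 0],
    [0, 0, 0],
    [0, 0, 0],
    [0, 0, 0],
    [0, 0, 0],
    [0, 0, 0],
  ],
  claw=[0.5, 0.3, 0, 0, 0, 0, 0, 0],
)

```text
time: 40.75
ee_pos: [462.5, 35.7, 304.7]
ee_rot: [[1.0, -0.015, 0.003], [-0.015, -1.0, -0.002], [0.003, 0.002, -1.0]]
wrist_force: [0.7, 0.4, -0.1]
finger_gap: 1.002
grip_force: 0.0
```

Run:
```python
from h import *
c=cap("wrist","w9.png")
go()
for t,r in blobs(c,(0,150,70),(8,255,255),amin=100):print(np.round(r[0]),np.round(r[1]),[w(c,*q,152) for q in cv2.boxPoints(r)])
```

```text
t 40.8 p [462.7  34.6 303.6] yaw -1.0 gap 1.001 F [ 0.  -0.4 -0. ] j [-0.18 -0.12  1.81 -0.    1.46  1.41]
[322. 186.] [19. 71.] [array([472.7,  68.8, 152. ]), array([471.6,   0.5, 152. ]), array([4.525e+02, 1.000e-01, 1.520e+02]), array([453.6,  69.8, 152. ])]
```

View pics/w9.png

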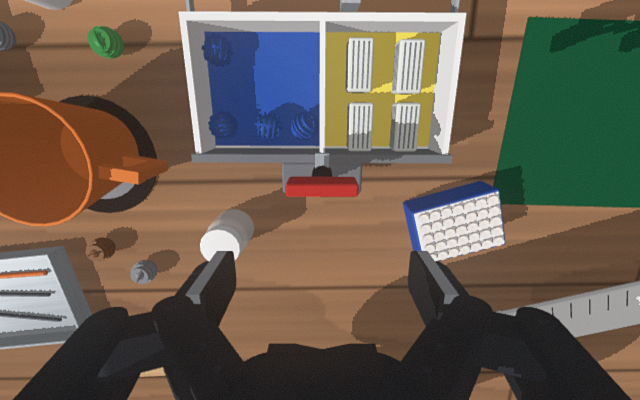

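>>> play_rows(
  xyz=[
    [-0.01, 0, 0],
    [-0.01, 0, 0],
    [-0.01, 0, 0],
    [-0.01, 0, 0],
    [-0.01, 0, 0],
  ],
  dr=[
    [0, 0, -1],
    [0, 0, -1],
    [0, 0, -1],
    [0, 0, -1],
    [0, 0, -1],
  ],
  claw=[0, 0, 0, 0, 0],
)

```text
time: 41.22
ee_pos: [457.6, 33.3, 301.7]
ee_rot: [[0.873, 0.487, -0.002], [0.487, -0.873, -0.001], [-0.003, -0.0, -1.0]]
wrist_force: [0.3, -0.2, 0.1]
finger_gap: 0.997
grip_force: 0.0
```

>>> play_rows(
  xyz=[
    [0, 0, 0],
    [0, 0, 0],
    [0, 0, 0],
    [0, 0, 0],
    [0, 0, 0],
  ],
  dr=[
    [0, 0, -1],
    [0, 0, -1],
    [0, 0, -1],
    [0, 0, -1],
    [0, 0, -1],
  ],
  claw=[0, 0, 0, 0, 0],
)

```text
time: 41.63
ee_pos: [457.6, 33.9, 301.9]
ee_rot: [[0.515, 0.857, -0.002], [0.857, -0.515, -0.001], [-0.002, -0.001, -1.0]]
wrist_force: [0.1, -0.2, 0.3]
finger_gap: 1.001
grip_force: 0.0
```

>>> play_rows(
  xyz=[
    [0, 0, 0],
    [0, 0, 0],
    [0, 0, 0],
    [0, 0, 0],
    [0, 0, 0],
  ],
  dr=[
    [0, 0, -1],
    [0, 0, -1],
    [0, 0, -1],
    [0, 0, -1],
    [0, 0, -1],
  ],
  claw=[0, 0, 0, 0, 0],
)

```text
time: 42.05
ee_pos: [457.6, 34.3, 302.1]
ee_rot: [[0.018, 1.0, -0.002], [1.0, -0.018, -0.001], [-0.001, -0.002, -1.0]]
wrist_force: [0.4, 0.0, -0.5]
finger_gap: 0.998
grip_force: 0.0
```

Run:
```python
from h import *
go((456,37,143,89.3))
c=cap("wrist")
for t,r in blobs(c,(0,150,70),(8,255,255),amin=100):print(np.round(r[0]),np.round(r[1]),[w(c,*q,152) for q in cv2.boxPoints(r)])
```

```text
t 42.0 p [457.6  34.3 302.1] yaw 89.0 gap 0.998 F [ 0.4  0.  -0.5] j [-0.18 -0.13  1.82 -0.    1.46 -0.17]
(456, 37, 143) xyz [0.0055, -0.0027, 0.3183] dr [-0.003, 0.002, -0.012]
[324. 182.] [74. 13.] [array([453.6,  73.8, 152. ]), array([465.6,  73.5, 152. ]), array([4.648e+02, 2.000e-01, 1.520e+02]), array([4.519e+02, 4.000e-01, 1.520e+02])]
```

>>> play_rows(
  xyz=[
    [0.004, 0.001, 0.08],
    [0.004, 0.001, 0.16],
    [0.004, 0.001, 0.23],
    [0.004, 0.001, 0.29],
    [0.004, 0.001, 0.318],
    [0.004, 0.001, 0.318],
    [0.004, 0.001, 0.318],
    [0.004, 0.001, 0.318],
    [0.004, 0.001, 0.318],
    [0.004, 0.001, 0.318],
    [0.004, 0.001, 0.318],
    [0.004, 0.001, 0.318],
  ],
  dr=[
    [0, 0, 0],
    [0, 0, 0],
    [0, 0, 0],
    [0, 0, 0],
    [0, 0, 0],
    [0, 0, 0],
    [0, 0, 0],
    [0, 0, 0],
    [0, 0, 0],
    [0, 0, 0],
    [0, 0, 0],
    [0, 0, 0],
  ],
  claw=[0, 0, 0, 0, 0, 0, 0.6, 1, 1, 1, 1, 1],
  grip_force=40,
)

```text
time: 43.1
ee_pos: [458.7, 37.1, 144.5]
ee_rot: [[0.018, 1.0, 0.001], [1.0, -0.018, -0.001], [-0.001, 0.001, -1.0]]
wrist_force: [-5.9, 0.4, 10.4]
finger_gap: 0.152
grip_force: 44.7
```

Run:
```python
from h import *
go((659.5,33.5,143,89.3))
```

```text
t 43.1 p [458.7  37.1 144.5] yaw 89.0 gap 0.152 F [-5.9  0.4 10.4] j [-0.18  0.05  1.98 -0.    1.11 -0.16]
(659.5, 33.5, 143) xyz [-0.0, 0.4017, 0.0036] dr [0.003, 0.002, -0.011]
```

>>> play_rows(
  xyz=[
    [0, 0.02, 0],
    [0, 0.055, 0],
    [0, 0.095, 0],
    [0, 0.135, 0],
    [0, 0.175, 0],
    [0, 0.215, 0],
    [0, 0.255, 0],
    [0, 0.295, 0],
    [0, 0.33, 0],
    [0, 0.36, 0],
    [0, 0.38, 0],
    [0, 0.39, 0],
  ],
  dr=[
    [0, 0, 0],
    [0, 0, 0],
    [0, 0, 0],
    [0, 0, 0],
    [0, 0, 0],
    [0, 0, 0],
    [0, 0, 0],
    [0, 0, 0],
    [0, 0, 0],
    [0, 0, 0],
    [0, 0, 0],
    [0, 0, 0],
  ],
  claw=[1, 1, 1, 1, 1, 1, 1, 1, 1, 1, 1, 1],
)

```text
time: 44.1
ee_pos: [654.2, 33.4, 144.5]
ee_rot: [[0.018, 1.0, 0.0], [1.0, -0.018, -0.001], [-0.001, 0.0, -1.0]]
wrist_force: [-4.3, -1.9, 8.1]
finger_gap: 0.153
grip_force: 44.6
```

>>> play_rows(
  xyz=[
    [0, 0.004, 0],
    [0, 0.006, 0],
    [0, 0.008, 0],
    [0, 0.01, 0],
    [0, 0.012, 0],
    [0, 0.012, 0],
  ],
  dr=[
    [0, 0, 0],
    [0, 0, 0],
    [0, 0, 0],
    [0, 0, 0],
    [0, 0, 0],
    [0, 0, 0],
  ],
  claw=[1, 1, 1, 1, 1, 1],
)

```text
time: 44.6
ee_pos: [656.6, 33.4, 144.5]
ee_rot: [[0.017, 1.0, -0.007], [1.0, -0.017, -0.001], [-0.002, -0.007, -1.0]]
wrist_force: [-14.9, -2.0, 13.8]
finger_gap: 0.154
grip_force: 45.3
```

>>> play_rows(
  xyz=[
    [0, 0.003, 0],
    [0, 0.006, 0],
    [0, 0.006, 0],
    [0, 0.006, 0],
    [0, 0.002, 0],
    [0, 0.002, 0],
  ],
  dr=[
    [0, 0, 0],
    [0, 0, 0],
    [0, 0, 0],
    [0, 0, 0],
    [0, 0, 0],
    [0, 0, 0],
  ],
  claw=[1, 1, 1, 1, 1, 1],
)

```text
time: 45.1
ee_pos: [656.7, 33.4, 144.5]
ee_rot: [[0.017, 1.0, -0.008], [1.0, -0.017, -0.002], [-0.002, -0.008, -1.0]]
wrist_force: [-16.6, -2.2, 15.1]
finger_gap: 0.156
grip_force: 45.5
```

>>> play_rows(
  xyz=[
    [0, 0, 0],
    [0, 0, 0],
    [0, 0, 0],
    [0, 0, 0],
    [0, 0, 0],
    [0, 0, 0],
  ],
  dr=[
    [0, 0, 0.17],
    [0, 0, 0.34],
    [0, 0, 0.51],
    [0, 0, 0.68],
    [0, 0, 0.85],
    [0, 0, 1.0],
  ],
  claw=[1, 1, 1, 1, 1, 1],
)

```text
time: 45.6
ee_pos: [657.4, 33.2, 144.5]
ee_rot: [[0.519, 0.855, -0.007], [0.855, -0.519, -0.002], [-0.005, -0.005, -1.0]]
wrist_force: [-14.8, -3.0, 12.8]
finger_gap: 0.153
grip_force: 45.2
```

>>> play_rows(
  xyz=[
    [0, 0, 0],
    [0, 0, 0],
    [0, 0, 0],
    [0, 0, 0],
    [0, 0, 0],
    [0, 0, 0],
  ],
  dr=[
    [0, 0, 0.17],
    [0, 0, 0.34],
    [0, 0, 0.51],
    [0, 0, 0.68],
    [0, 0, 0.85],
    [0, 0, 1.0],
  ],
  claw=[1, 1, 1, 1, 1, 1],
)

```text
time: 46.1
ee_pos: [657.9, 32.7, 144.5]
ee_rot: [[0.877, 0.481, -0.006], [0.481, -0.877, -0.002], [-0.006, -0.001, -1.0]]
wrist_force: [-12.2, -4.5, 12.8]
finger_gap: 0.157
grip_force: 45.1
```

>>> play_rows(
  xyz=[
    [0, 0, 0],
    [0, 0, 0],
    [0, 0, 0],
    [0, 0, 0],
    [0, 0, 0],
    [0, 0, 0],
  ],
  dr=[
    [0, 0, 0.17],
    [0, 0, 0.34],
    [0, 0, 0.51],
    [0, 0, 0.68],
    [0, 0, 0.82],
    [0, 0, 0.82],
  ],
  claw=[1, 1, 1, 1, 1, 1],
)

```text
time: 46.6
ee_pos: [658.1, 32.1, 144.5]
ee_rot: [[0.997, 0.072, -0.005], [0.072, -0.997, -0.003], [-0.006, 0.003, -1.0]]
wrist_force: [-12.3, -6.2, 12.5]
finger_gap: 0.155
grip_force: 45.0
```

Run:
```python
from h import *
go();print(ctrl.read_state()["moment"])
```

```text
t 46.6 p [658.1  32.1 144.5] yaw 4.2 gap 0.155 F [-12.3  -6.2  12.5] j [-0.13  0.47  1.46 -0.    1.22  1.37]
[-0.85123378  1.95408916 -0.07579405]
```

>>> play_rows(
  xyz=[
    [-0.002, 0, 0],
    [-0.002, 0, 0],
    [-0.002, 0, 0],
    [-0.002, 0, 0],
  ],
  dr=[
    [0, 0, 0.08],
    [0, 0, 0.16],
    [0, 0, 0.2],
    [0, 0, 0.2],
  ],
  claw=[1, 1, 1, 1],
)

```text
time: 46.93
ee_pos: [657.9, 32.0, 144.5]
ee_rot: [[1.0, -0.029, -0.003], [-0.029, -1.0, -0.003], [-0.003, 0.004, -1.0]]
wrist_force: [-7.9, -6.3, 8.7]
finger_gap: 0.155
grip_force: 44.8
```

Run:
```python
from h import *
go();print(ctrl.read_state()["moment"])
```

```text
t 46.9 p [657.9  32.  144.5] yaw -1.6 gap 0.155 F [-7.9 -6.3  8.7] j [-0.13  0.46  1.46 -0.    1.22  1.47]
[-0.88159942  1.30169462  0.38178536]
```

>>> play_rows(
  xyz=[
    [0, 0, 0],
    [0, 0, 0],
    [0, 0, 0],
    [0, 0, 0],
  ],
  dr=[
    [0, 0, 0.08],
    [0, 0, 0.1],
    [0, 0, 0.1],
    [0, 0, 0.1],
  ],
  claw=[1, 1, 1, 1],
)

```text
time: 47.27
ee_pos: [658.3, 31.9, 144.6]
ee_rot: [[0.997, -0.078, -0.002], [-0.078, -0.997, -0.004], [-0.002, 0.004, -1.0]]
wrist_force: [-7.1, -6.5, 8.5]
finger_gap: 0.156
grip_force: 62.0
```

Run:
```python
from h import *
go();print(ctrl.read_state()["moment"])
```

```text
t 47.3 p [658.3  31.9 144.6] yaw -4.5 gap 0.156 F [-7.1 -6.5  8.5] j [-0.13  0.46  1.46 -0.    1.22  1.52]
[-0.96297895  1.07160668  0.96881153]
```

>>> play_rows(
  xyz=[
    [0, 0, 0],
    [0, 0, 0],
    [0, 0, 0],
    [0, 0, 0],
    [0, 0, 0],
    [0, 0, 0],
    [0, 0, -0.04],
    [0, 0, -0.12],
    [0, 0, -0.2],
    [0, 0, -0.28],
    [0, 0, -0.3],
    [0, 0, -0.3],
  ],
  dr=[
    [0, 0, -0.08],
    [0, 0, -0.08],
    [0, 0, -0.08],
    [0, 0, -0.08],
    [0, 0, -0.08],
    [0, 0, -0.08],
    [0, 0, -0.08],
    [0, 0, -0.08],
    [0, 0, -0.08],
    [0, 0, -0.08],
    [0, 0, -0.08],
    [0, 0, -0.08],
  ],
  claw=[1, 1, 0, 0, 0, 0, 0, 0, 0, 0, 0, 0],
)

```text
time: 48.27
ee_pos: [661.3, 33.7, 299.1]
ee_rot: [[0.999, -0.038, 0.009], [-0.038, -0.999, -0.002], [0.009, 0.001, -1.0]]
wrist_force: [-0.2, 1.2, -0.6]
finger_gap: 1.006
grip_force: 0.0
```

>>> play_rows(
  xyz=[
    [-0.2, 0, -0.02],
    [-0.2, 0, -0.02],
    [-0.2, 0, -0.02],
    [-0.2, 0, -0.02],
    [-0.2, 0, -0.02],
    [-0.2, 0, -0.02],
  ],
  dr=[
    [0, 0, 0],
    [0, 0, 0],
    [0, 0, 0],
    [0, 0, 0],
    [0, 0, 0],
    [0, 0, 0],
  ],
  claw=[0, 0, 0, 0, 0, 0],
)

```text
time: 48.77
ee_pos: [559.3, 37.6, 302.6]
ee_rot: [[0.999, -0.038, -0.001], [-0.038, -0.999, -0.0], [-0.001, 0.001, -1.0]]
wrist_force: [0.1, 0.3, -1.2]
finger_gap: 1.0
grip_force: 0.0
```

Run:
```python
from h import *
go()
c=cap("wrist","w10.png")
for t,r in blobs(c,(0,150,70),(8,255,255),amin=100):print(np.round(r[0]),np.round(r[1]),[w(c,*q,152) for q in cv2.boxPoints(r)])
```

```text
t 48.8 p [559.3  37.6 302.6] yaw -2.2 gap 1.0 F [ 0.1  0.3 -1.2] j [-0.14  0.11  1.58 -0.    1.46  1.46]
[324.  78.] [87. 15.] [array([690.8,  37.1, 152. ]), array([690.6,  24.4, 152. ]), array([620.2,  24.8, 152. ]), array([620.5,  38.6, 152. ])]
```

View pics/w10.png

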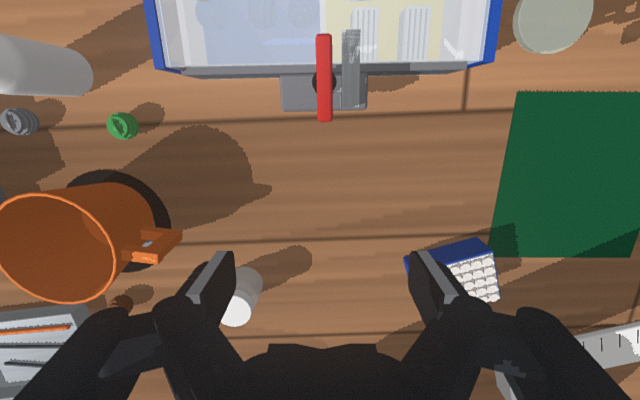

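```bash
python3 -c "
from workcell import ctrl
print(ctrl.job_done())"
```

```text
the job is handed in; nothing more can be done
None
```

The job is handed in: all four bio-balls are in the left bay, all four ceramic blocks lie in the right bay, the empty jug stands upright on its mat, and the drawer was pushed home before the knob was turned clockwise to its stop.

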